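# Park the model-aircraft wheels in their bay

### The arm

A 6-joint arm with a two-finger parallel gripper is mounted at the origin on the work surface. World frame = base frame: x ahead of the robot, y to its left, z up, the work surface at z = 0. Lengths are in m, angles in rad, forces in N, time in s.
With the tool pointing down it reaches from about 0.25 to 0.775 m from the base axis. Payload 4 kg.
Tool frame: the origin (TCP) lies midway between the tips of the shut fingers; the grasp point (between the pads) lies 19 mm behind it; y points along the fingers, x is the direction in which the jaws open and shut, and the axes are right-handed (so a half turn about y gives the same grasp; the last joint's range is limited). The gripper opens to 94 mm and grips with 3 to 60 N. Pads are 16 mm wide; open, the fingers measure 119 mm over their backs; the gripper's body (75 mm by 177 mm) begins 78 mm behind the grasp point.
Start: joints at [-1.222, 0.087, 1.371, -0, 1.684, -0.103], TCP at [0.24, -0.495, 0.206] pointing down, gripper open.
Joint ranges: [-3.1, 3.1], [-0.76, 2.03], [0.27, 2.55], [-1.08, 4.22], [0.17, 2.65], [-2.57, 2.57]. Speed limits (rad/s): [2.79, 2.79, 3.14, 3.14, 3.14, 3.14].

### API

Orientations are given as [roll, pitch, yaw] about the fixed x, y, z axes, in that order (R = Rz(yaw) Ry(pitch) Rx(roll)).
In Python, from bench import robot, snapshot, camera_info, ticket gives the robot as it stands.
- The arm moves only by the shell command python3 -m creep 'ROWS'. ROWS is JSON, a list of rows, each an object with "slide": the shift along the tool's x, y, z in mm, a list of three; "roll": the turn about the tool's y in degrees; "grip": the closure, from 0 (fully open) to 1 (shut). In form: [{"slide": [x, y, z], "roll": roll, "grip": grip}, ...]. A call has 1 to 20 rows; each row is the pose to reach, as a shift and turn from the pose commanded when the call began, along the tool's axes at that moment; what a row does not reach only later rows make up. A row lasts 1/12 s, in which the tool goes at most 41.7 mm and 7.16 degrees, less where a joint would pass 70% of its speed; a pose out of reach is approached as far as the arm can. A call with a gripper value outside its range is refused whole. The fingers move at their own pace and stop on an object; the grip force is fixed at half the most. Time passes only in rows, so rows that repeat a pose let the fingers close. It gives the time, the measured TCP pose, the force and the opening at its end, in the units of the state.
- robot.get_obs(): the state, without advancing time (a new reading comes with each control period).
- snapshot(name): name is "scene" or "top" or "wrist"; returns the picture (384x512x3 uint8, red, green, blue); there is no depth.
- camera_info(name): a dict with "fx", "fy", "cx", "cy" (pixels), "cam_to_world" (4x4, takes a point from camera to world coordinates). Camera axes: x right, y down, z forward; pixel columns grow to the right and rows downward; lengths in m; the calibration is good to about 2 mm. A picture is of the moment at which its call begins: read the wrist's pose just before it. camera_info takes no time and is no camera call; for the wrist camera it gives the pose at the moment of the call.
- ticket.close_job(): hands the job in, once; it reports no verdict.
The state is a dict: "time": time; "joint_positions": joint angles; "qvel": joint speeds; "joint_torque": joint torques, N m; "tool_pos": TCP position; "ee_rot": TCP orientation; "wrist_force": force on the tool from outside, world axes, zero at the start; "wrist_torque": the same for the moment, N m; "width": finger opening in m.
Only numpy, scipy, OpenCV 4.12 (cv2) and the standard library are available. Lean on these libraries where they do the work, as an engineer would, in place of code of your own. Each camera call takes 0.05 s, during which the arm holds its last target.

### The job

Put the loose model-aircraft wheels away: swing the bay's dust cover fully aside on its pin, then roll the wheels (two or three of them are out) one by one on their rims along the bench and in through the mouth, largest first and smallest last, each right up to the back wall or to the wheel before it, never lifting a wheel off the bench or letting it fall over. Only then stand the chock block on the bench behind the last wheel, fully inside the bay, and swing the cover fully shut again; leave the other things on the bench where they are.

Things in the scene. Friction and masses are not known exactly. Their poses are not given: they have to be found in the camera images.
- bay: fixed bay of three plywood walls 40 mm tall, 6 mm thick, on the bench (no floor, no step), open at one short side, the mouth. Origin on the bench in the middle of the inside (230 by 124 mm); x points from the mouth (x = -115 mm) to the back wall (inner face +115); side walls' inner faces at y = -62 and +62. Three black posts 66 mm tall, 18 mm square, stand outside at (-106, -90), (112, -90), (112, 90) mm; the first carries the cover's pin.
- bay_mouth (a point): point on the bench in the middle of the mouth (x = -115 mm, y = 0 in the bay's frame); the axes are the bay's.
- cover (a joint): white flat dust cover over the bay, 243 by 197 mm, top 71 mm above the bench, 5 mm thick. Angle about its vertical pin, rad: 0 = shut, grows clockwise seen from above as it swings out over the bay's -y side; stop at 1.75. Friction holds it where it is left (about 1.5 N at the knob). May start ajar, up to 0.2.
- cover_knob (a point): centre of the top of the black knob on the cover: upright cylinder 22 mm in diameter, 30 mm tall, its top 101 mm above the bench. It lies about 130 mm from the pin (from the pin 110 mm along the bay's +x and 70 mm along its +y when shut).
- cover_pin (a point): the vertical pin the cover turns on, at the height of the cover's top, at the mouth end of the -y wall (x = -106 mm, y = -90 mm in the bay's frame).
- wheel_large: large model-aircraft wheel (may be absent): black tyre 60 mm in diameter, 22 mm wide, flat tread, pale hub discs, one piece with a thin steel axle 6 mm in diameter and 86 mm long (32 mm bare each side). Stands on its rim. Origin at its centre; y along the axle, level when upright; x and z turn as it rolls. About 90 g. Pushed and let go at 0.1 m/s it coasts on 3 to 8 cm.
- wheel_medium: medium model-aircraft wheel (may be absent): black tyre 50 mm in diameter, 22 mm wide, flat tread, pale hub discs, one piece with a thin steel axle 6 mm in diameter and 86 mm long (32 mm bare each side). Stands on its rim. Origin at its centre; y along the axle, level when upright; x and z turn as it rolls. About 70 g. Pushed and let go at 0.1 m/s it coasts on 3 to 8 cm.
- wheel_small: small model-aircraft wheel (may be absent): black tyre 40 mm in diameter, 22 mm wide, flat tread, pale hub discs, one piece with a thin steel axle 6 mm in diameter and 86 mm long (32 mm bare each side). Stands on its rim. Origin at its centre; y along the axle, level when upright; x and z turn as it rolls. About 50 g. Pushed and let go at 0.1 m/s it coasts on 3 to 8 cm.
- chock: pale wooden chock block with thin dark rubber on two faces, 30 mm (x) by 50 mm (y) by 30 mm tall (z), about 80 g, lying loose on the bench. Origin in the centre of its underside; z up.
- glue: bystander: white glue bottle, 30 mm in diameter, 85 mm tall; origin under its centre.
- driver: bystander: screwdriver 160 mm long lying on the bench; x along it, the handle to -x.
- propeller: bystander: black two-bladed propeller 180 mm long lying flat; origin under its hub, x along the blades.
- battery: bystander: grey battery pack 70 by 34 by 24 mm with a yellow plug; origin under its centre.
- servo: bystander: black servo motor 40 by 20 by 36 mm with a white horn on top; origin under its centre.
- jar: bystander: small glass jar with a metal lid, 44 mm in diameter, 50 mm tall; origin under its centre.
- wrench: bystander: wrench 130 mm long lying on the bench; x along it.
Not all that is in view belongs to the job. Of the things shaped like the chock, the wooden one is meant.

How it is judged:
On the way, in this order (a step that is already met when the one before it is completed fails the run):
1. the dust cover is swung aside, 1.2 rad or more (value of joint cover above 1.2 rad), for 0.1 s.
2. the large wheel, upright on the bench and turning, rolls towards the bay (10 to 22 cm before the mouth) (x of wheel_large in the frame of bay between -0.335 and -0.215 m and y of wheel_large in the frame of bay between -0.3 and 0.3 m and height (world z) of wheel_large below 0.036 m and angular speed of wheel_large above 0.6 rad/s and angle between wheel_large's own y axis and vertical between 1.1708 and 1.9708 rad), for 0.1 s.
3. the large wheel, upright on the bench and turning, rolls in through the mouth (from 8 cm before it to 5 cm past it) (x of wheel_large in the frame of bay between -0.195 and -0.065 m and y of wheel_large in the frame of bay between -0.06 and 0.06 m and height (world z) of wheel_large below 0.036 m and angular speed of wheel_large above 0.6 rad/s and angle between wheel_large's own y axis and vertical between 1.1708 and 1.9708 rad), for 0.1 s.
4. the medium wheel, upright on the bench and turning, rolls towards the bay (10 to 22 cm before the mouth) (x of wheel_medium in the frame of bay between -0.335 and -0.215 m and y of wheel_medium in the frame of bay between -0.3 and 0.3 m and height (world z) of wheel_medium below 0.031 m and angular speed of wheel_medium above 0.6 rad/s and angle between wheel_medium's own y axis and vertical between 1.1708 and 1.9708 rad), for 0.1 s.
5. the medium wheel, upright on the bench and turning, rolls in through the mouth (from 8 cm before it to 5 cm past it) (x of wheel_medium in the frame of bay between -0.195 and -0.065 m and y of wheel_medium in the frame of bay between -0.06 and 0.06 m and height (world z) of wheel_medium below 0.031 m and angular speed of wheel_medium above 0.6 rad/s and angle between wheel_medium's own y axis and vertical between 1.1708 and 1.9708 rad), for 0.1 s.
6. the small wheel, upright on the bench and turning, rolls towards the bay (10 to 22 cm before the mouth) (x of wheel_small in the frame of bay between -0.335 and -0.215 m and y of wheel_small in the frame of bay between -0.3 and 0.3 m and height (world z) of wheel_small below 0.026 m and angular speed of wheel_small above 0.6 rad/s and angle between wheel_small's own y axis and vertical between 1.1708 and 1.9708 rad), for 0.1 s.
7. the small wheel, upright on the bench and turning, rolls in through the mouth (from 8 cm before it to 5 cm past it) (x of wheel_small in the frame of bay between -0.195 and -0.065 m and y of wheel_small in the frame of bay between -0.06 and 0.06 m and height (world z) of wheel_small below 0.026 m and angular speed of wheel_small above 0.6 rad/s and angle between wheel_small's own y axis and vertical between 1.1708 and 1.9708 rad), for 0.1 s.
8. all wheels stand at rest in the bay, the chock not yet in it (x of wheel_large in the frame of bay above 0.04 m and y of wheel_large in the frame of bay between -0.052 and 0.052 m and height (world z) of wheel_large below 0.036 m and linear speed of each of wheel_large, wheel_medium, wheel_small below 0.02 m/s and angle between wheel_large's own y axis and vertical between 1.3208 and 1.8208 rad and x of wheel_medium in the frame of bay above -0.01 m and y of wheel_medium in the frame of bay between -0.052 and 0.052 m and height (world z) of wheel_medium below 0.031 m and angle between wheel_medium's own y axis and vertical between 1.3208 and 1.8208 rad and x of wheel_small in the frame of bay above -0.045 m and y of wheel_small in the frame of bay between -0.052 and 0.052 m and height (world z) of wheel_small below 0.026 m and angle between wheel_small's own y axis and vertical between 1.3208 and 1.8208 rad and (x of chock in the frame of bay below -0.13 m or y of chock in the frame of bay above 0.075 m or y of chock in the frame of bay below -0.075 m)), for 0.2 s.
9. all wheels stand at rest in the bay and the chock stands in the bay behind them (x of wheel_large in the frame of bay above 0.04 m and y of wheel_large in the frame of bay between -0.052 and 0.052 m and height (world z) of wheel_large below 0.036 m and linear speed of each of wheel_large, wheel_medium, wheel_small, chock below 0.02 m/s and angle between wheel_large's own y axis and vertical between 1.3208 and 1.8208 rad and x of wheel_medium in the frame of bay above -0.01 m and y of wheel_medium in the frame of bay between -0.052 and 0.052 m and height (world z) of wheel_medium below 0.031 m and angle between wheel_medium's own y axis and vertical between 1.3208 and 1.8208 rad and x of wheel_small in the frame of bay above -0.045 m and y of wheel_small in the frame of bay between -0.052 and 0.052 m and height (world z) of wheel_small below 0.026 m and angle between wheel_small's own y axis and vertical between 1.3208 and 1.8208 rad and x of chock in the frame of bay between -0.108 and 0.02 m and y of chock in the frame of bay between -0.045 and 0.045 m and height (world z) of chock below 0.006 m and angle between chock's own z axis and vertical below 0.15 rad), for 0.2 s.
At the end, for the whole second after the job is handed in: All wheels present stand upright at rest in the bay, within 52 mm of its centre line: large beyond x = 40 mm, medium beyond -10, small beyond -45 (bay frame); chock upright on the bench at x -108 to 20 mm, within 45 mm of the centre line; cover shut to under 0.08 rad (all of step 9 and value of joint cover below 0.08 rad); the robot touches nothing.
It fails at once if a wheel is lifted off the bench (more than 12 mm) (height (world z) of wheel_large above 0.042 m or height (world z) of wheel_medium above 0.037 m or height (world z) of wheel_small above 0.032 m).
It fails at once if a wheel falls over (its axle more than 0.7 rad from level) (angle between any of wheel_large, wheel_medium, wheel_small's own y axis and vertical below 0.870796 rad or angle between any of wheel_large, wheel_medium, wheel_small's own y axis and vertical above 2.2708 rad).
It fails at once if a bystander is pushed more than 40 mm from its place (distance of any of glue, driver, propeller, battery, servo, jar, wrench from where it was at the start of the episode above 0.04 m).
Of wheel_large, wheel_medium, wheel_small only 2 to 3 are there at a start; the rules pass over those that are not, and their reading is None.
At some moment in a run one of chock may be knocked a few centimetres aside while the robot is not near it.
Once in a run the grip may slacken for a moment while it holds something.
It also fails if it takes over 210 s, if anything falls off the work surface, if the arm or the gripper's body presses on something with over 40 N, if the wrist force passes 120 N, or if a joint passes its speed limit or range.

## Working session

There is one attempt and no reset: what is moved stays moved. The work goes in short steps, Python scripts to look and compute and a shell command to move; the robot and the scene stay as the last step left them, time stands still between calls to the robot, and variables do not carry over. Pictures are saved under pics/ and viewed, and the job is handed in when it is done.

```bash
ls -la; mkdir -p pics
python3 - <<'E'
from bench import robot, snapshot, camera_info, ticket
import cv2, numpy as np
print(robot.get_obs())
for n in ["scene","top","wrist"]:
    im=snapshot(n); cv2.imwrite(f"pics/{n}0.png",im[:,:,::-1]); c=camera_info(n); print(n,c)
E
```

```text
total 12
drwxr-xr-x  3 agent agent 4096 Dec  7 14:58 .
drwxr-xr-x 23 root  root  4096 Dec  7 14:58 ..
drwxr-xr-x  2 agent agent 4096 Dec  7 14:58 pics
{'time': 0.0, 'joint_positions': array([-1.22208969e+00,  8.79302962e-02,  1.37222066e+00, -1.58736309e-05,
        1.68358119e+00, -1.03073499e-01]), 'qvel': array([ 0.00095629, -0.00086277,  0.00020472, -0.00036656,  0.00100281,
        0.000446  ]), 'joint_torque': array([ 1.08181721e-03, -3.40176201e+01, -3.02427399e+01,  7.19508086e-02,
        3.30517930e-02, -1.62570095e-04]), 'tool_pos': array([ 0.23993246, -0.49431189,  0.20433471]), 'ee_rot': array([-1.57059188,  0.00212976, -1.11901775]), 'wrist_force': array([-1.01713088,  0.36709827,  0.48052451]), 'wrist_torque': array([-0.02176308,  0.01602225, -0.00922076]), 'width': 0.0941821601600172}
scene {'fx': 444.1949864269957, 'fy': 444.1949864269957, 'cx': 265.7372040584897, 'cy': 196.2522915423416, 'cam_to_world': array([[ 0.82274516,  0.40367483, -0.40017126,  1.06971496],
       [ 0.56839547, -0.58938881,  0.57406221, -0.74308084],
       [-0.004122  , -0.69976244, -0.71436373,  0.97551849],
       [ 0.        ,  0.        ,  0.        ,  1.        ]])}
top {'fx': 462.05172126017897, 'fy': 462.05172126017897, 'cx': 261.0750941631413, 'cy': 191.84409319247405, 'cam_to_world': array([[-0.01585821, -0.98042704,  0.19624303,  0.3321888 ],
       [-0.99977647,  0.01280343, -0.0168252 , -0.00902788],
       [ 0.0139833 , -0.19646598, -0.98041093,  1.36006664],
       [ 0.        ,  0.        ,  0.        ,  1.        ]])}
wrist {'fx': 300.6046195082283, 'fy': 300.6046195082283, 'cx': 253.12162811697698, 'cy': 188.7308056191935, 'cam_to_world': array([[ 0.43663164, -0.87077888, -0.22604635,  0.30439898],
       [-0.89963592, -0.4234128 , -0.10666216, -0.46322475],
       [-0.00283176,  0.24993149, -0.96825938,  0.38398948],
       [ 0.        ,  0.        ,  0.        ,  1.        ]])}
```

View pics/top0.png

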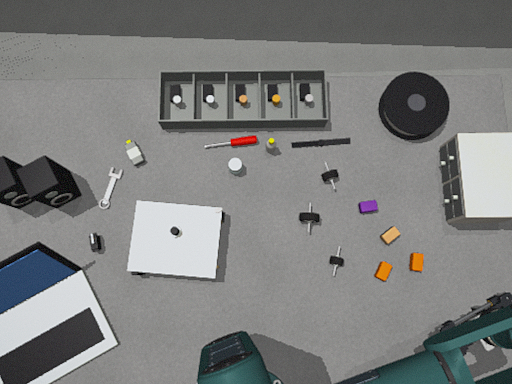

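View pics/scene0.png

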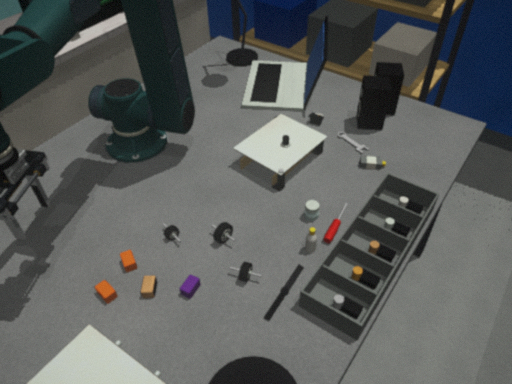

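View pics/wrist0.png

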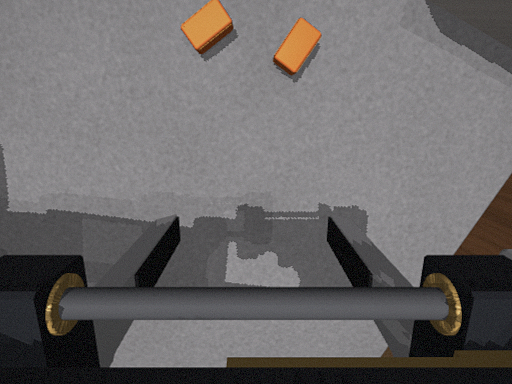

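The top view (up is +x, left is +y) shows:

- **Cover:** spans (130–222, 202–278), with the knob at (176,231). The mouth faces right and the pin is at the upper right, near (222,212).
- **Wheels:** all three are out, at about (309,217), (330,176) and (337,261).
- **Chock:** the wooden one is at (390,235). The purple and orange blocks are decoys.

Next I'll measure.

```bash
cat > h.py <<'E'
import numpy as np, cv2
from bench import robot, snapshot, camera_info
def ray(n,u,v,z,c=None):
    c=c or camera_info(n); T=c["cam_to_world"]
    d=T[:3,:3]@np.array([(u-c["cx"])/c["fx"],(v-c["cy"])/c["fy"],1.]); o=T[:3,3]
    return (o+d*(z-o[2])/d[2])
def proj(n,p,c=None):
    c=c or camera_info(n); T=c["cam_to_world"]
    q=T[:3,:3].T@(np.array(p)-T[:3,3]); return np.array([c["fx"]*q[0]/q[2]+c["cx"],c["fy"]*q[1]/q[2]+c["cy"]])
def save(n,name,crop=None,s=1):
    im=snapshot(n); o=im[:,:,::-1]
    if crop: x0,y0,x1,y1=crop; o=o[y0:y1,x0:x1]
    o=cv2.resize(o,None,fx=s,fy=s,interpolation=cv2.INTER_CUBIC); cv2.imwrite(f"pics/{name}.png",o); return im
E
python3 - <<'E'
from h import *
im=cv2.imread("pics/top0.png")
c=cv2.resize(im[140:300,280:440],None,fx=4,fy=3.75,interpolation=cv2.INTER_CUBIC); cv2.imwrite("pics/t1.png",cv2.resize(im[150:290,290:440],None,fx=4,fy=4,interpolation=cv2.INTER_CUBIC))
cv2.imwrite("pics/t2.png",cv2.resize(im[125:290,85:285],None,fx=3.6,fy=3.6,interpolation=cv2.INTER_CUBIC))
im2=cv2.imread("pics/scene0.png")
cv2.imwrite("pics/s1.png",cv2.resize(im2[100:200,220:340],None,fx=6,fy=6,interpolation=cv2.INTER_CUBIC))
cv2.imwrite("pics/s2.png",cv2.resize(im2[210:310,90:270],None,fx=4,fy=4,interpolation=cv2.INTER_CUBIC))
E
```

```text
(no output)
```

View pics/t1.png

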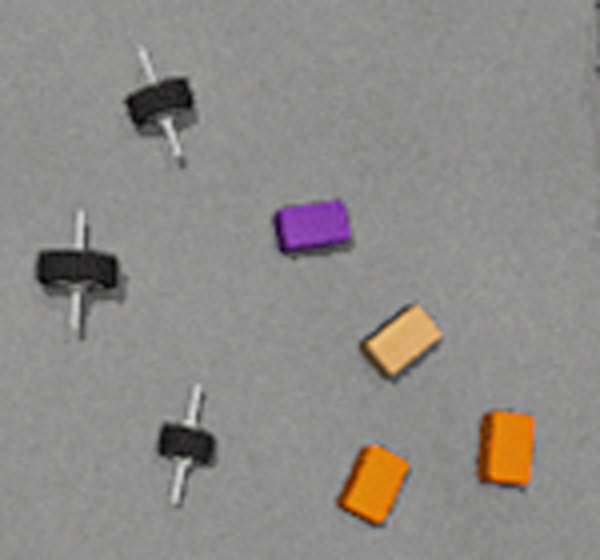

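View pics/t2.png

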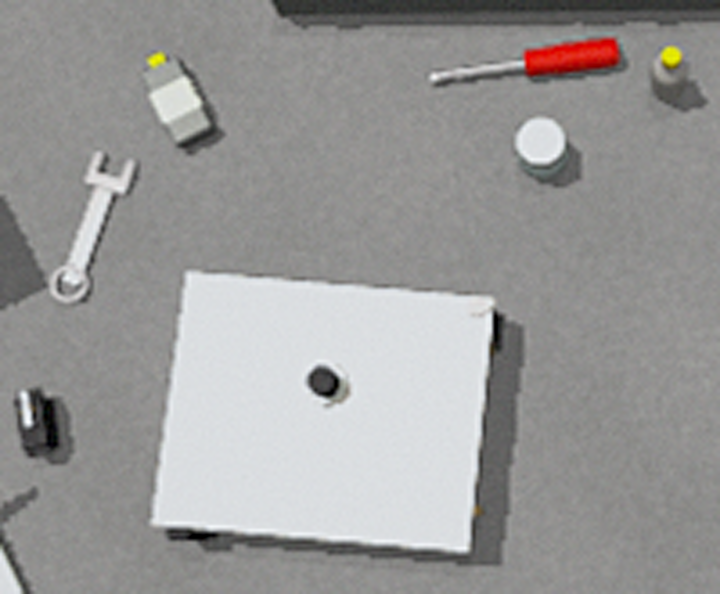

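View pics/s1.png

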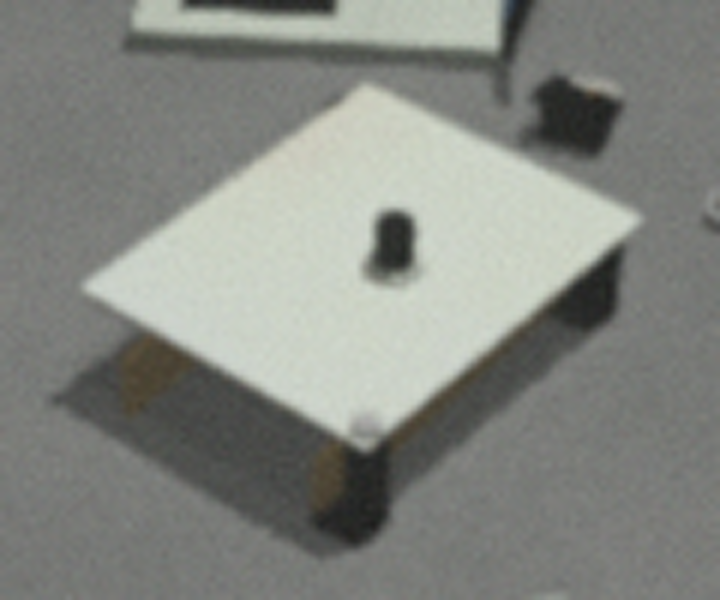

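View pics/s2.png

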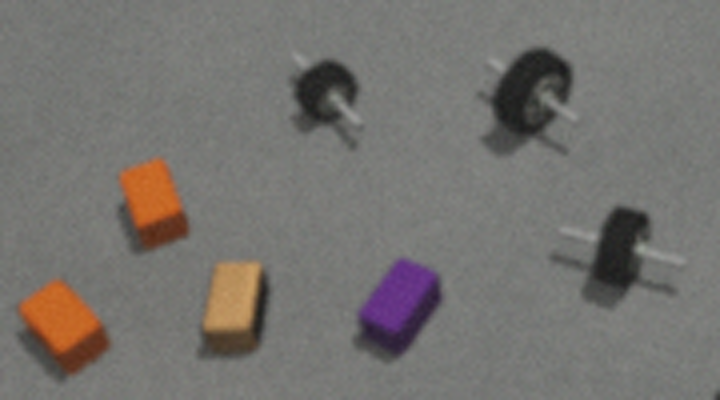

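Run:
```python
from h import *
t2=lambda u,v:(u/3.6+85-.5,v/3.6+125-.5)
t1=lambda u,v:(u/4+290-.5,v/4+150-.5)
R=lambda p,z:ray("top",*p,z)[:2]
cs=[R(t2(*p),.071) for p in [(188,271),(496,299),(469,552),(151,524)]]
print("corners",np.round(cs,4)); 
for i in range(4): d=cs[(i+1)%4]-cs[i]; print(np.linalg.norm(d).round(4),np.degrees(np.arctan2(d[1],d[0])).round(1))
print("knob",R(t2(325,381),.101),"pin",R(t2(484,306),.071),"pinscene",ray("scene",367/6+220,418/6+100,.071)[:2],"knobscene",ray("scene",393/6+220,218/6+100,.101)[:2])
for n,a,b,z in [("med",(141,48),(182,163),.025),("large",(81,212),(77,336),.03),("small",(197,386),(176,504),.02)]:
    A,B=R(t1(*a),z),R(t1(*b),z); d=A-B; print(n,(A+B)/2,np.linalg.norm(d).round(4),"axle yaw deg",np.degrees(np.arctan2(d[1],d[0])).round(1))
ch=[R(t1(*p),.03) for p in [(415,305),(441,336),(392,378),(363,346)]]
print("chock",np.mean(ch,0)); 
for i in range(4): d=ch[(i+1)%4]-ch[i]; print(np.linalg.norm(d).round(4),np.degrees(np.arctan2(d[1],d[0])).round(1))
print("glue",R(t2(670,57),.085),"jar",R(t2(541,143),.05),"driver",R(t2(570,58),.01),R(t2(434,78),.01),"batt",R(t2(180,103),.024))
```

```text
corners [[0.5719 0.3205]
 [0.5464 0.0791]
 [0.3516 0.0995]
 [0.3764 0.3414]]
0.2428 -96.0
0.1958 174.0
0.2431 84.2
0.1967 -6.1
knob [0.48026325 0.20636574] pin [0.54098586 0.08848071] pinscene [0.53752278 0.10288185] knobscene [0.48023919 0.21421662]
med [ 0.64545073 -0.23724577] 0.0921 axle yaw deg 16.8
large [ 0.51934456 -0.17071362] 0.091 axle yaw deg -3.9
small [ 0.39557747 -0.24493712] 0.086 axle yaw deg -12.9
chock [ 0.46679985 -0.40349769]
0.0286 -142.9
0.0481 128.3
0.0304 39.8
0.0495 -53.8
glue [ 0.73832862 -0.06077249] jar [0.67780109 0.04409427] driver [0.76230038 0.02084853] [0.74602056 0.1355914 ] batt [0.72257602 0.34436995]
```

```bash
cat >> h.py <<'E'
from scipy.spatial.transform import Rotation as Ro
def go(x,y,z,yaw):
    o=robot.get_obs(); R=Ro.from_euler("xyz",o["ee_rot"]).as_matrix()
    s=R.T@(np.array([x,y,z])-o["tool_pos"])*1000
    t=R[:,0]; y0=np.degrees(np.arctan2(t[1],t[0])); r=-((yaw-y0+180)%360-180)
    print("t",round(o["time"],2),"pos",o["tool_pos"].round(4),"yaw",y0.round(1),"w",o["width"].round(4),"-> slide",s.round(1),"roll",round(r,1))
E
python3 -c "
from h import *
go(.480,.210,.15,26.8)"
```

```text
Traceback (most recent call last):
  File "h.py", line 19, in go
    print("t",round(o["time"],2),"pos",o["tool_pos"].round(4),"yaw",y0.round(1),"w",o["width"].round(4),"-> slide",s.round(1),"roll",round(r,1))
                                                                                    ^^^^^^^^^^^^^^^^
AttributeError: 'float' object has no attribute 'round'
```

```bash
sed -i 's/o\["width"\].round(4)/round(float(o["width"]),4)/' h.py; python3 -c "
from h import *
go(.480,.210,.15,26.8)"
```

```text
t 0.15 pos [ 0.24   -0.4944  0.2046] yaw -64.1 w 0.094 -> slide [-528.9   55.5  523.5] roll -90.9
```

```bash
python3 -m creep '[{"slide":[-529,0,523],"roll":-91,"grip":0},{"slide":[-529,0,523],"roll":-91,"grip":0},{"slide":[-529,0,523],"roll":-91,"grip":0},{"slide":[-529,0,523],"roll":-91,"grip":0},{"slide":[-529,0,523],"roll":-91,"grip":0},{"slide":[-529,0,523],"roll":-91,"grip":0},{"slide":[-529,0,523],"roll":-91,"grip":0},{"slide":[-529,0,523],"roll":-91,"grip":0},{"slide":[-529,0,523],"roll":-91,"grip":0},{"slide":[-529,0,523],"roll":-91,"grip":0},{"slide":[-529,0,523],"roll":-91,"grip":0},{"slide":[-529,0,523],"roll":-91,"grip":0},{"slide":[-529,0,523],"roll":-91,"grip":0.3},{"slide":[-529,0,523],"roll":-91,"grip":0.4},{"slide":[-529,0,523],"roll":-91,"grip":0.4},{"slide":[-529,0,523],"roll":-91,"grip":0.4},{"slide":[-529,0,523],"roll":-91,"grip":0.4},{"slide":[-529,0,523],"roll":-91,"grip":0.4},{"slide":[-529,20,523],"roll":-91,"grip":0.4},{"slide":[-529,40,523],"roll":-91,"grip":0.4}]'
python3 - <<'E'
from h import *
go(.48,.21,.08,26.8)
save("wrist","w1")
E
```

```text
time: 1.82
tool_pos: [0.4805, 0.2119, 0.1655]
ee_rot: [-1.571, -0.002, 0.473]
wrist_force: [0.1, -0.4, -0.3]
width: 0.0564
t 1.82 pos [0.4805 0.2119 0.1655] yaw 27.1 w 0.0564 -> slide [-1.5 85.5 -1.4] roll 0.3
```

View pics/w1.png

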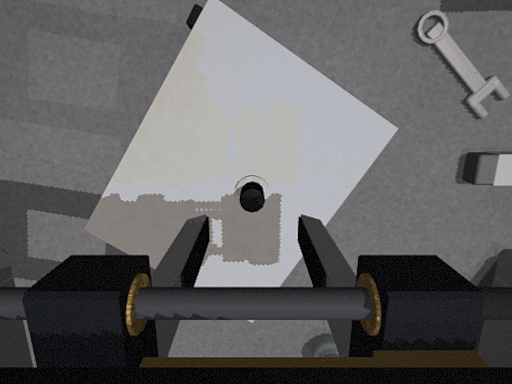

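Run:
```python
from h import *
print(ray("wrist",251,191,.101), ray("wrist",251,205,.071))
```

```text
[0.47043719 0.2171985  0.101     ] [0.47971279 0.19789534 0.071     ]
```

Run:
```python
from h import *
im=cv2.imread("pics/w1.png"); cv2.imwrite("pics/w1c.png",cv2.resize(im[165:235,200:300],None,fx=7,fy=7,interpolation=cv2.INTER_CUBIC))
print(proj("wrist",[.480,.210,.101]),proj("wrist",[.480,.210,.071]))
```

```text
[257.35807059 203.57895239] [257.20460717 194.00963394]
```

View pics/w1c.png

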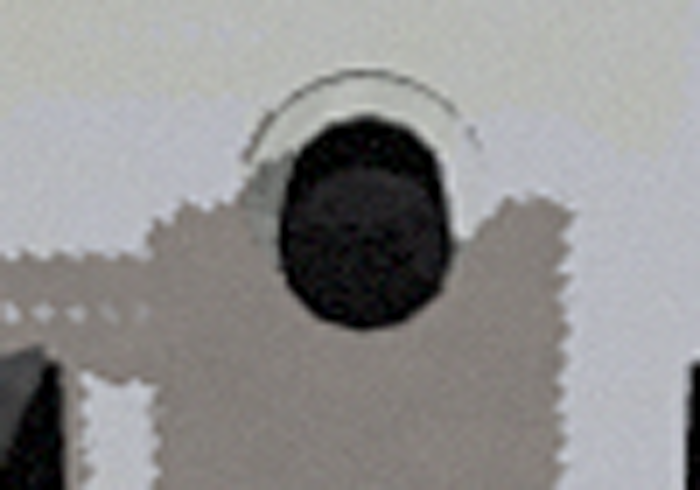

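```bash
python3 -m creep '[{"slide":[-6,0,1],"roll":0,"grip":0.4},{"slide":[-6,30,1],"roll":0,"grip":0.4},{"slide":[-6,60,1],"roll":0,"grip":0.4},{"slide":[-6,80,1],"roll":0,"grip":0.4},{"slide":[-6,86,1],"roll":0,"grip":0.4},{"slide":[-6,86,1],"roll":0,"grip":0.4},{"slide":[-6,86,1],"roll":0,"grip":0.8},{"slide":[-6,86,1],"roll":0,"grip":0.8},{"slide":[-6,86,1],"roll":0,"grip":0.8},{"slide":[-6,86,1],"roll":0,"grip":0.8},{"slide":[-6,86,1],"roll":0,"grip":0.8},{"slide":[-6,86,1],"roll":0,"grip":0.8}]'
```

```text
time: 2.87
tool_pos: [0.4757, 0.2084, 0.0807]
ee_rot: [-1.571, -0.005, 0.469]
wrist_force: [2.1, 0.8, 2.3]
width: 0.0214
```

```bash
python3 -m creep '[{"slide":[11.3,0,-0.5],"roll":5,"grip":1},{"slide":[22.6,0,-2],"roll":10,"grip":1},{"slide":[33.6,0,-4.4],"roll":15,"grip":1},{"slide":[44.5,0,-7.8],"roll":20,"grip":1},{"slide":[54.9,0,-12.2],"roll":25,"grip":1},{"slide":[65,0,-17.4],"roll":30,"grip":1},{"slide":[74.6,0,-23.5],"roll":35,"grip":1},{"slide":[83.6,0,-30.4],"roll":40,"grip":1},{"slide":[91.9,0,-38.1],"roll":45,"grip":1},{"slide":[99.6,0,-46.4],"roll":50,"grip":1},{"slide":[106.5,0,-55.4],"roll":55,"grip":1},{"slide":[112.6,0,-65],"roll":60,"grip":1},{"slide":[117.8,0,-75],"roll":65,"grip":1},{"slide":[122.2,0,-85.5],"roll":70,"grip":1},{"slide":[125.6,0,-96.4],"roll":75,"grip":1},{"slide":[128,0,-107.4],"roll":80,"grip":1},{"slide":[129.5,0,-118.7],"roll":85,"grip":1},{"slide":[130,0,-130],"roll":90,"grip":1},{"slide":[130,0,-137],"roll":93,"grip":1},{"slide":[130,0,-137],"roll":93,"grip":1}]'
python3 - <<'E'
from h import *
save("top","t3",(80,120,400,320),2.4)
E
```

```text
time: 4.53
tool_pos: [0.6582, 0.1459, 0.0809]
ee_rot: [-1.555, -0.001, -1.156]
wrist_force: [14.1, 5.1, -3.5]
width: 0.0213
```

View pics/t3.png

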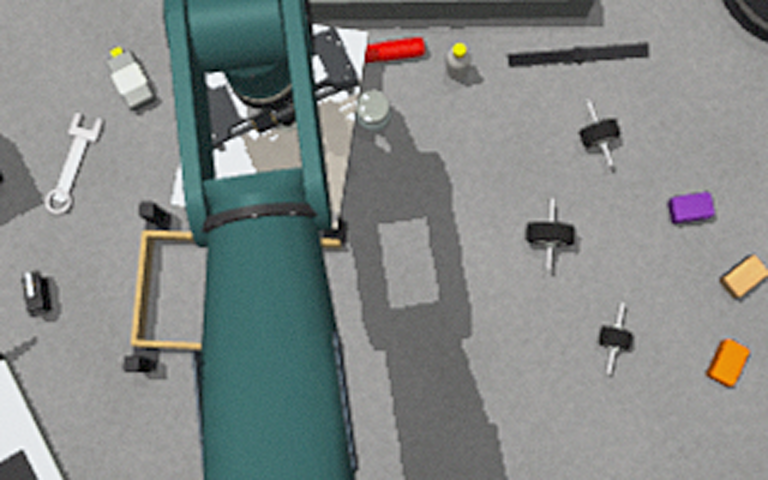

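```bash
python3 -m creep '[{"slide":[0,0,0],"roll":0,"grip":0.4},{"slide":[0,0,0],"roll":0,"grip":0.4},{"slide":[0,0,0],"roll":0,"grip":0.4},{"slide":[0,-30,0],"roll":0,"grip":0.5},{"slide":[0,-60,0],"roll":0,"grip":0.5},{"slide":[0,-90,0],"roll":0,"grip":0.6}]'; python3 -c "
from h import *
go(.52,-.30,.17,-4)"
```

```text
time: 5.08
tool_pos: [0.6505, 0.1439, 0.1691]
ee_rot: [-1.575, 0.001, -1.154]
wrist_force: [0.2, 0.2, 0.3]
width: 0.0431
t 5.08 pos [0.6505 0.1439 0.1691] yaw -66.1 w 0.0431 -> slide [ 353.1    0.  -299. ] roll -62.1
```

```bash
python3 -m creep '[{"slide":[353,0,-299],"roll":-62,"grip":0.68},{"slide":[353,0,-299],"roll":-62,"grip":0.68},{"slide":[353,0,-299],"roll":-62,"grip":0.68},{"slide":[353,0,-299],"roll":-62,"grip":0.68},{"slide":[353,0,-299],"roll":-62,"grip":0.68},{"slide":[353,0,-299],"roll":-62,"grip":0.68},{"slide":[353,0,-299],"roll":-62,"grip":0.68},{"slide":[353,0,-299],"roll":-62,"grip":0.68},{"slide":[353,0,-299],"roll":-62,"grip":0.68},{"slide":[353,0,-299],"roll":-62,"grip":0.68},{"slide":[353,0,-299],"roll":-62,"grip":0.68},{"slide":[353,0,-299],"roll":-62,"grip":0.68},{"slide":[353,0,-299],"roll":-62,"grip":0.68},{"slide":[353,0,-299],"roll":-62,"grip":0.68}]'
python3 - <<'E'
from h import *
im=save("top","t4",(110,170,270,300),4.5)
im=save("scene","s4",(200,90,350,200),4.5)
save("wrist","w4")
E
```

```text
time: 6.25
tool_pos: [0.5203, -0.3003, 0.169]
ee_rot: [-1.57, 0.001, -0.074]
wrist_force: [-0.8, 0.7, -0.1]
width: 0.0301
```

View pics/t4.png

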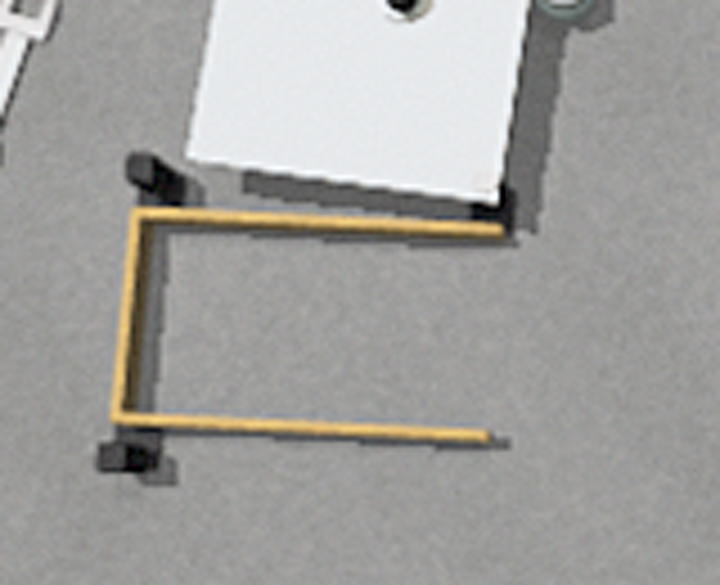

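View pics/s4.png

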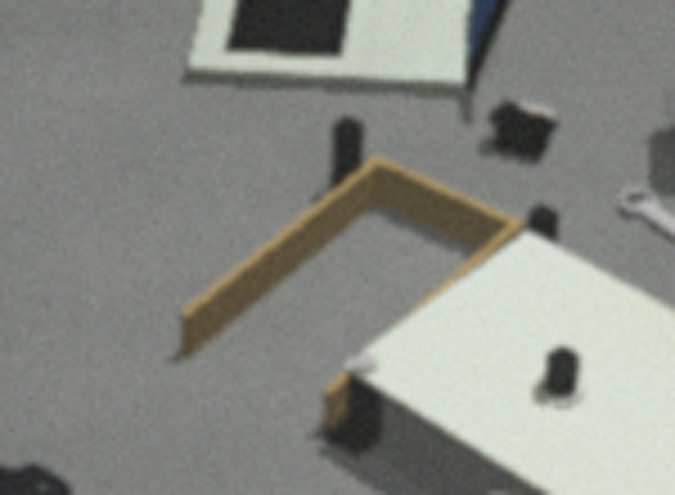

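View pics/w4.png

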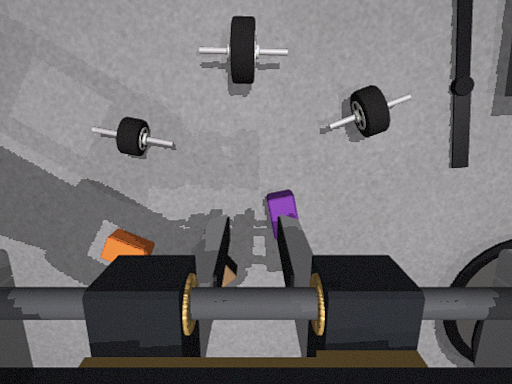

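Run:
```python
from h import *
t=lambda u,v:(u/4.5+110-.4,v/4.5+170-.4)
R=lambda p,z:ray("top",*p,z)[:2]
U0,U1,L0,L1=[R(t(*p),.04) for p in [(138,214),(505,230),(117,417),(490,435)]]
ang=lambda d:np.degrees(np.arctan2(d[1],d[0])).round(2)
print(U0,U1,L0,L1); print("yaws",ang(U0-U1),ang(L0-L1),ang(L0-U0)+90, "width",np.linalg.norm(U0-L0),"len",np.linalg.norm(U0-U1),np.linalg.norm(L0-L1))
print("mouth",(U1+L1)/2,"back wall centre",(U0+L0)/2)
S=lambda u,v,z:ray("scene",u/4.5+200-.4,v/4.5+90-.4,z)[:2]
print("scene: mouth ends", S(328,390,.04),S(183,315,.04),"back",S(377,160,.04),S(517,223,.04))
k=R(t(405,0),.101); print("knob",k)
for n,a,b,z in [("med",(331,127),(411,97),.025),("large",(199,50),(288,51),.03),("small",(93,129),(173,145),.02)]:
    A,B=ray("wrist",*b,z)[:2],ray("wrist",*a,z)[:2]; d=A-B; print(n,(A+B)/2,np.linalg.norm(d).round(4),"axle yaw",ang(d))
```

```text
[0.52682381 0.31643899] [0.51327265 0.08249752] [0.39872881 0.32500849] [0.38401926 0.09177902]
yaws 86.68 86.39 266.16999999999996 width 0.12838132310785824 len 0.23433361862888943 0.2336928665607589
mouth [0.44864595 0.08713827] back wall centre [0.46277631 0.32072374]
scene: mouth ends [0.51379697 0.09145061] [0.38465662 0.09796542] back [0.3987965  0.32976464] [0.52810689 0.32319276]
knob [0.64999615 0.14055772]
med [ 0.64773519 -0.23534609] 0.086 axle yaw 16.63
large [ 0.52025704 -0.16767472] 0.0872 axle yaw -4.63
small [ 0.39428    -0.24368835] 0.0866 axle yaw -15.41
```

```bash
python3 -c "
from h import *
go(.519,-.183,.08,-4.6)"
```

```text
t 6.4 pos [ 0.5216 -0.2982  0.1694] yaw -4.0 w 0.0299 -> slide [-10.6  89.5 114.7] roll 0.6
```

```bash
python3 -m creep '[{"slide":[-10.6,0,115],"roll":0.6,"grip":0.6},{"slide":[-10.6,20,115],"roll":0.6,"grip":0.6},{"slide":[-10.6,50,115],"roll":0.6,"grip":0.6},{"slide":[-10.6,80,115],"roll":0.6,"grip":0.6},{"slide":[-10.6,89,115],"roll":0.6,"grip":0.6},{"slide":[-10.6,89,115],"roll":0.6,"grip":0.6}]';python3 - <<'E'
from h import *
go(.519,-.183,.010,-4.6)
save("wrist","w5")
E
```

```text
time: 6.9
tool_pos: [0.5167, -0.1815, 0.0769]
ee_rot: [-1.568, 0.008, -0.079]
wrist_force: [-0.2, 0.2, -0.2]
width: 0.0379
t 6.9 pos [ 0.5167 -0.1815  0.0769] yaw -4.5 w 0.0379 -> slide [ 3.  66.9 -1.5] roll 0.1
```

View pics/w5.png

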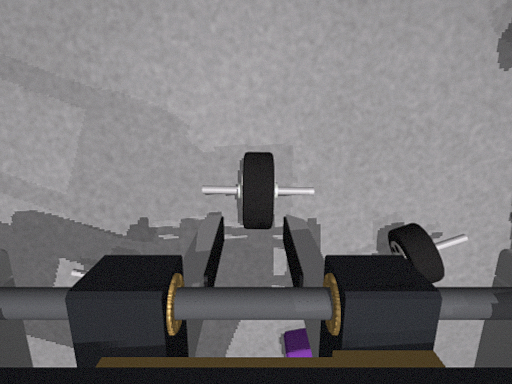

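Run:
```python
from h import *
A=ray("wrist",203,190,.03);B=ray("wrist",314,191,.03); print((A+B)/2,B-A)
p=robot.get_obs()["tool_pos"]; 
for dz in (0,): print(proj("wrist",p), )
print((np.array((A+B)/2)-p)*1000)
```

```text
[ 0.52259916 -0.17162687  0.03      ] [ 0.08713085 -0.00775653  0.        ]
[254.48402197 228.26770477]
[  4.106418    11.55778073 -49.71256248]
```

```bash
python3 -m creep '[{"slide":[3,0,-6],"roll":0,"grip":0.6},{"slide":[3,0,-6],"roll":0,"grip":0.6},{"slide":[3,30,-6],"roll":0,"grip":0.6},{"slide":[3,50,-6],"roll":0,"grip":0.6},{"slide":[3,65,-6],"roll":0,"grip":0.6},{"slide":[3,65,-6],"roll":0,"grip":0.6},{"slide":[3,65,-6],"roll":0,"grip":0.7},{"slide":[3,65,-6],"roll":0,"grip":0.8},{"slide":[3,65,-6],"roll":0,"grip":0.8},{"slide":[3,65,-6],"roll":0,"grip":0.8},{"slide":[3,65,-6],"roll":0,"grip":0.8}]';python3 - <<'E'
from h import *
save("wrist","w6")
E
```

```text
time: 7.87
tool_pos: [0.5229, -0.1915, 0.0177]
ee_rot: [-1.573, -0.004, -0.082]
wrist_force: [-0.6, -1.0, 5.3]
width: 0.0217
```

View pics/w6.png

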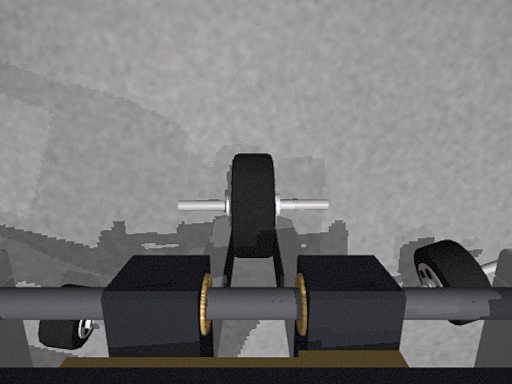

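```bash
python3 -m creep '[{"slide":[0,0,0],"roll":-6,"grip":0.85},{"slide":[0,0,0],"roll":-12,"grip":0.85},{"slide":[0,0,0],"roll":-18,"grip":0.85},{"slide":[0,0,0],"roll":-24,"grip":0.85},{"slide":[0,0,0],"roll":-26.6,"grip":0.85},{"slide":[0,0,0],"roll":-26.6,"grip":0.85},{"slide":[0,0,0],"roll":-26.6,"grip":0.7},{"slide":[0,0,0],"roll":-26.6,"grip":0.66},{"slide":[0,0,0],"roll":-26.6,"grip":0.66},{"slide":[0,0,0],"roll":-26.6,"grip":0.66}]';python3 - <<'E'
from h import *
save("wrist","w7")
save("top","t7",(200,140,420,300),3.4)
E
```

```text
time: 8.75
tool_pos: [0.521, -0.1901, 0.0149]
ee_rot: [-1.57, 0.001, 0.382]
wrist_force: [-0.2, -0.1, 0.6]
width: 0.0318
```

View pics/w7.png

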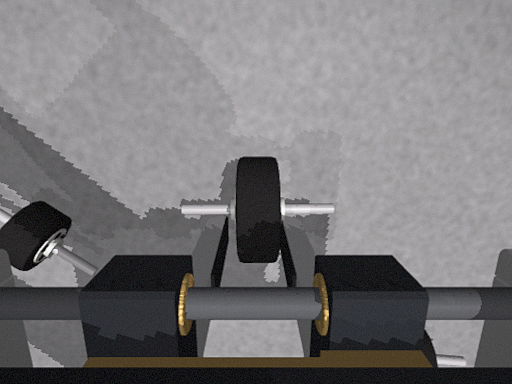

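View pics/t7.png

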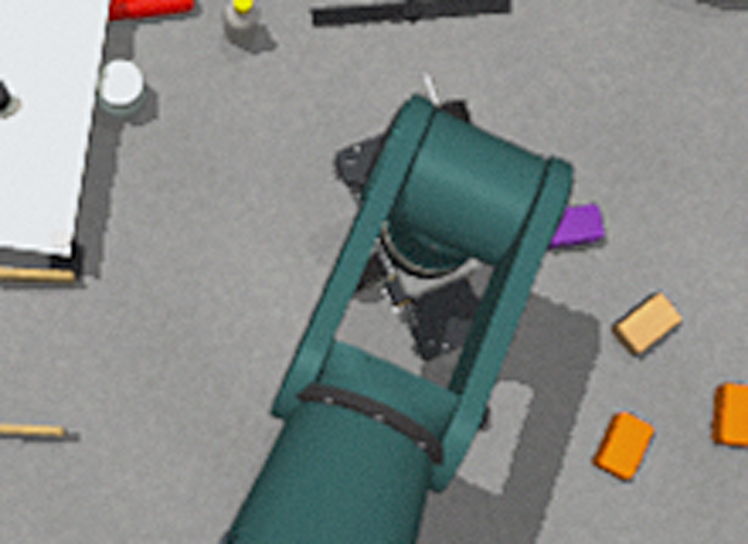

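```bash
python3 -m creep '[{"slide":[0,0,4],"roll":0,"grip":0.66},{"slide":[0,0,9],"roll":0,"grip":0.66},{"slide":[0,0,15],"roll":0,"grip":0.66},{"slide":[0,0,23],"roll":0,"grip":0.66},{"slide":[0,0,32],"roll":0,"grip":0.66},{"slide":[0,0,42],"roll":0,"grip":0.66},{"slide":[0,0,52],"roll":0,"grip":0.66},{"slide":[0,0,62],"roll":0,"grip":0.66},{"slide":[0,0,72],"roll":0,"grip":0.66},{"slide":[0,0,82],"roll":0,"grip":0.66},{"slide":[0,0,92],"roll":0,"grip":0.66},{"slide":[0,0,102],"roll":0,"grip":0.66},{"slide":[0,0,111],"roll":0,"grip":0.66},{"slide":[0,0,119],"roll":0,"grip":0.66},{"slide":[0,0,126],"roll":0,"grip":0.66},{"slide":[0,0,132],"roll":0,"grip":0.66},{"slide":[0,0,137],"roll":0,"grip":0.66},{"slide":[0,0,141],"roll":0,"grip":0.66},{"slide":[0,0,144],"roll":0,"grip":0.66},{"slide":[0,0,146],"roll":0,"grip":0.66}]';python3 - <<'E'
from h import *
save("wrist","w8")
save("top","t8",(120,160,340,320),3.4)
E
```

```text
time: 10.52
tool_pos: [0.467, -0.0547, 0.0155]
ee_rot: [-1.571, -0.0, 0.382]
wrist_force: [-0.1, 0.0, -0.2]
width: 0.0319
```

View pics/w8.png

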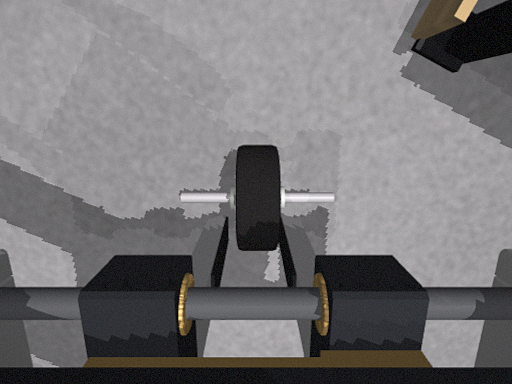

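View pics/t8.png

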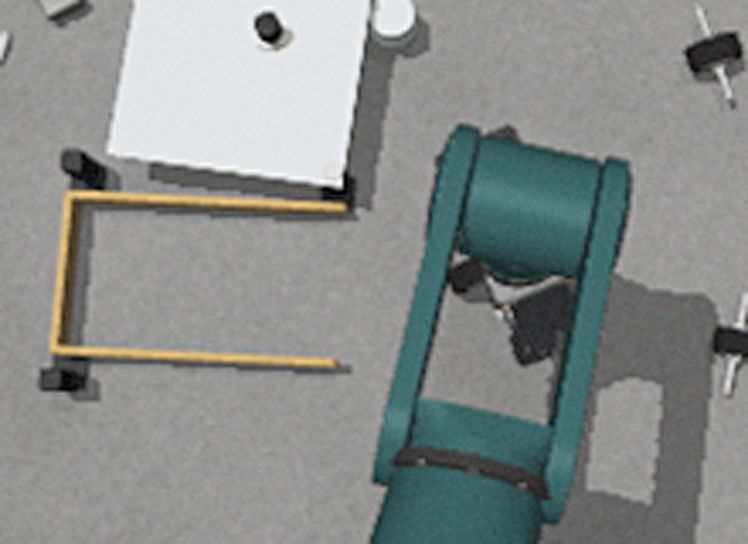

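```bash
cat >> h.py <<'E'
O=np.array([.456,.205]); BY=np.radians(86.4); bx=np.array([np.cos(BY),np.sin(BY)]); by=np.array([-bx[1],bx[0]])
def bay(p): d=np.array(p[:2])-O; return np.array([d@bx,d@by]).round(4)
def axle(u0,v0,u1,v1,z):
    A=ray("wrist",u0,v0,z)[:2];B=ray("wrist",u1,v1,z)[:2]; d=B-A; m=(A+B)/2; p=robot.get_obs()["tool_pos"][:2]
    y=np.arctan2(d[1],d[0]); y0=robot.get_obs()["ee_rot"][2]; zt=np.array([-np.sin(y0),np.cos(y0)]); xt=np.array([np.cos(y0),np.sin(y0)])
    print("world",m.round(4),"bay",bay(m),"len",np.linalg.norm(d).round(4),"yaw",np.degrees(y).round(1),"rel tool x,z mm",((m-p)@xt*1000).round(1),((m-p)@zt*1000).round(1))
    return m
E
python3 - <<'E'
from h import *
axle(181,197,335,197,.03)
for p in [(455,14),(473,20),(478,5)]:
    q=ray("wrist",*p,.04); print(q,bay(q))
E
```

```text
world [ 0.4595 -0.0306] bay [-0.2349 -0.0183] len 0.0878 yaw 21.9 rel tool x,z mm 2.0 25.3
[0.50968918 0.08753514 0.04      ] [-0.1139 -0.061 ]
[0.5187678  0.08848275 0.04      ] [-0.1123 -0.07  ]
[0.5175304  0.09468881 0.04      ] [-0.1062 -0.0683]
```

```bash
python3 -m creep '[{"slide":[0,0,6],"roll":0,"grip":0.66},{"slide":[0,0,11],"roll":0,"grip":0.66},{"slide":[0,0,16],"roll":0,"grip":0.66},{"slide":[0,0,21],"roll":0,"grip":0.66},{"slide":[0,0,26],"roll":0,"grip":0.66},{"slide":[0,0,30],"roll":0,"grip":0.66},{"slide":[0,0,34],"roll":0,"grip":0.66},{"slide":[0,0,37],"roll":0,"grip":0.66},{"slide":[0,0,40],"roll":0,"grip":0.66},{"slide":[0,0,42],"roll":0,"grip":0.66},{"slide":[0,0,44],"roll":0,"grip":0.66},{"slide":[0,0,45],"roll":0,"grip":0.7},{"slide":[0,0,46],"roll":0,"grip":0.75},{"slide":[0,0,47],"roll":0,"grip":0.85},{"slide":[0,0,47],"roll":0,"grip":0.85},{"slide":[0,0,47],"roll":0,"grip":0.85}]';python3 - <<'E'
from h import *
save("wrist","w9")
E
```

```text
time: 11.95
tool_pos: [0.4497, -0.0113, 0.0155]
ee_rot: [-1.571, -0.0, 0.382]
wrist_force: [0.1, 0.8, 0.8]
width: 0.022
```

View pics/w9.png

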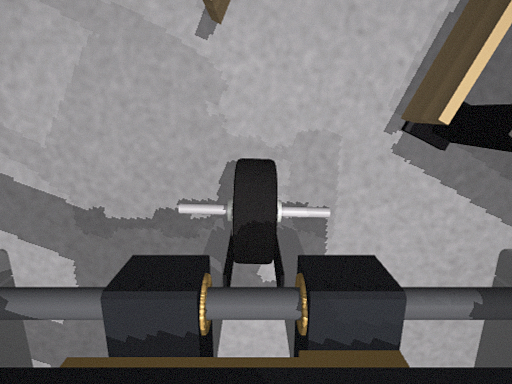

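Run:
```python
from h import *
axle(179,209,330,213,.03)
```

```text
world [0.4435 0.0044] bay [-2.01e-01 -2.00e-04] len 0.0872 yaw 20.3 rel tool x,z mm 0.1 16.8
```

```bash
python3 -m creep '[{"slide":[0,0,0],"roll":6,"grip":0.85},{"slide":[0,0,0],"roll":12,"grip":0.85},{"slide":[0,0,0],"roll":18,"grip":0.85},{"slide":[0,0,0],"roll":24,"grip":0.85},{"slide":[0,0,0],"roll":24,"grip":0.85},{"slide":[0,0,0],"roll":24,"grip":0.85},{"slide":[0,0,0],"roll":24,"grip":0.7},{"slide":[0,0,0],"roll":24,"grip":0.66},{"slide":[0,0,0],"roll":24,"grip":0.66}]';python3 - <<'E'
from h import *
save("wrist","w10")
E
```

```text
time: 12.75
tool_pos: [0.4495, -0.0113, 0.0153]
ee_rot: [-1.571, 0.0, -0.036]
wrist_force: [-0.2, -0.0, 0.6]
width: 0.0318
```

View pics/w10.png

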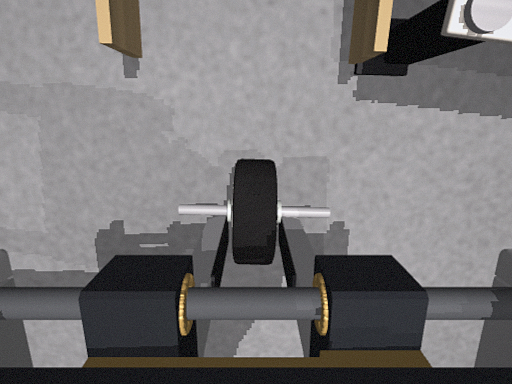

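```bash
python3 -m creep '[{"slide":[0,0,4],"roll":0,"grip":0.66},{"slide":[0,0,9],"roll":0,"grip":0.66},{"slide":[0,0,15],"roll":0,"grip":0.66},{"slide":[0,0,23],"roll":0,"grip":0.66},{"slide":[0,0,32],"roll":0,"grip":0.66},{"slide":[0,0,42],"roll":0,"grip":0.66},{"slide":[0,0,52],"roll":0,"grip":0.66},{"slide":[0,0,62],"roll":0,"grip":0.66},{"slide":[0,0,72],"roll":0,"grip":0.66},{"slide":[0,0,82],"roll":0,"grip":0.66},{"slide":[0,0,92],"roll":0,"grip":0.66},{"slide":[0,0,102],"roll":0,"grip":0.66},{"slide":[0,0,112],"roll":0,"grip":0.66},{"slide":[0,0,122],"roll":0,"grip":0.66},{"slide":[0,0,132],"roll":0,"grip":0.66},{"slide":[0,0,142],"roll":0,"grip":0.66},{"slide":[0,0,151],"roll":0,"grip":0.66},{"slide":[0,0,159],"roll":0,"grip":0.66},{"slide":[0,0,166],"roll":0,"grip":0.66},{"slide":[0,0,172],"roll":0,"grip":0.66}]';python3 - <<'E'
from h import *
save("wrist","w11")
E
```

```text
time: 14.47
tool_pos: [0.4559, 0.1613, 0.0154]
ee_rot: [-1.571, -0.0, -0.037]
wrist_force: [-0.2, -0.2, -0.1]
width: 0.0323
```

View pics/w11.png

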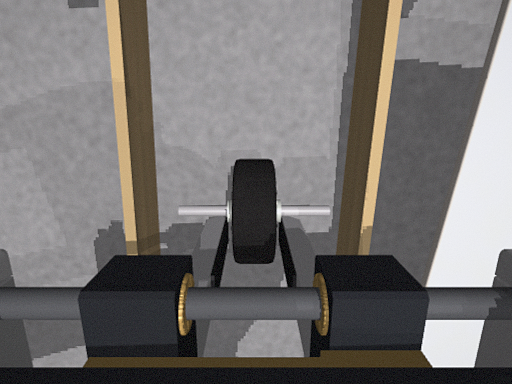

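```bash
python3 -m creep '[{"slide":[0,0,6],"roll":0,"grip":0.66},{"slide":[0,0,14],"roll":0,"grip":0.66},{"slide":[0,0,22],"roll":0,"grip":0.66},{"slide":[0,0,30],"roll":0,"grip":0.66},{"slide":[0,0,38],"roll":0,"grip":0.66},{"slide":[0,0,46],"roll":0,"grip":0.66},{"slide":[0,0,54],"roll":0,"grip":0.66},{"slide":[0,0,62],"roll":0,"grip":0.66},{"slide":[0,0,70],"roll":0,"grip":0.66},{"slide":[0,0,77],"roll":0,"grip":0.66},{"slide":[0,0,83],"roll":0,"grip":0.66},{"slide":[0,0,88],"roll":0,"grip":0.66},{"slide":[0,0,93],"roll":0,"grip":0.66},{"slide":[0,0,98],"roll":0,"grip":0.66},{"slide":[0,0,103],"roll":0,"grip":0.66},{"slide":[0,0,107],"roll":0,"grip":0.66},{"slide":[0,0,110],"roll":0,"grip":0.66},{"slide":[0,0,112],"roll":0,"grip":0.66},{"slide":[0,0,113],"roll":0,"grip":0.66},{"slide":[0,0,114],"roll":0,"grip":0.66}]';python3 - <<'E'
from h import *
save("wrist","w12")
E
```

```text
time: 16.18
tool_pos: [0.4601, 0.2745, 0.0154]
ee_rot: [-1.571, -0.0, -0.037]
wrist_force: [-0.5, 0.4, 0.9]
width: 0.0319
```

View pics/w12.png

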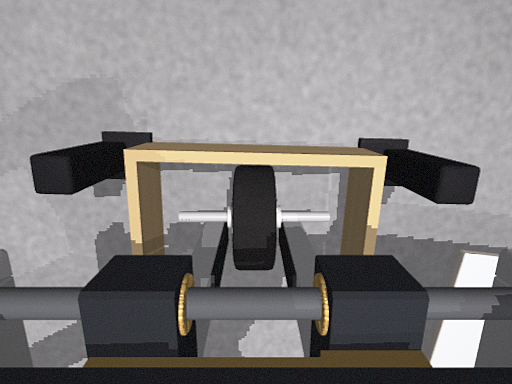

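Run:
```python
from h import *
axle(179,216,330,216,.03)
for p in [(155,161),(372,166)]: print(bay(ray("wrist",*p,.04)))
```

```text
world [0.4606 0.2881] bay [0.0832 0.0007] len 0.0875 yaw -2.1 rel tool x,z mm -0.0 13.5
[0.1156 0.0533]
[ 0.1159 -0.0597]
```

```bash
python3 -m creep '[{"slide":[0,0,2],"roll":0,"grip":0.66},{"slide":[0,0,4],"roll":0,"grip":0.66},{"slide":[0,0,4],"roll":0,"grip":0.6},{"slide":[0,0,-6],"roll":0,"grip":0.6},{"slide":[0,0,-6],"roll":0,"grip":0.6},{"slide":[0,-35,-6],"roll":0,"grip":0.6},{"slide":[0,-70,-6],"roll":0,"grip":0.6},{"slide":[0,-105,-6],"roll":0,"grip":0.6},{"slide":[0,-140,-6],"roll":0,"grip":0.6}]';python3 - <<'E'
from h import *
go(.655,-.262,.155,16.6)
E
```

```text
time: 16.98
tool_pos: [0.4596, 0.2683, 0.1569]
ee_rot: [-1.57, 0.0, -0.037]
wrist_force: [0.5, -0.2, 0.5]
width: 0.0373
t 16.98 pos [0.4596 0.2683 0.1569] yaw -2.1 w 0.0373 -> slide [ 215.     1.6 -522.7] roll -18.7
```

```bash
python3 -m creep '[{"slide":[215,0,-523],"roll":-19,"grip":0.6},{"slide":[215,0,-523],"roll":-19,"grip":0.6},{"slide":[215,0,-523],"roll":-19,"grip":0.6},{"slide":[215,0,-523],"roll":-19,"grip":0.6},{"slide":[215,0,-523],"roll":-19,"grip":0.6},{"slide":[215,0,-523],"roll":-19,"grip":0.6},{"slide":[215,0,-523],"roll":-19,"grip":0.6},{"slide":[215,0,-523],"roll":-19,"grip":0.6},{"slide":[215,0,-523],"roll":-19,"grip":0.6},{"slide":[215,0,-523],"roll":-19,"grip":0.6},{"slide":[215,0,-523],"roll":-19,"grip":0.6},{"slide":[215,0,-523],"roll":-19,"grip":0.6},{"slide":[215,0,-523],"roll":-19,"grip":0.6},{"slide":[215,0,-523],"roll":-19,"grip":0.6},{"slide":[215,20,-523],"roll":-19,"grip":0.6},{"slide":[215,50,-523],"roll":-19,"grip":0.6},{"slide":[215,65,-523],"roll":-19,"grip":0.6},{"slide":[215,65,-523],"roll":-19,"grip":0.6}]';python3 - <<'E'
from h import *
save("wrist","w13")
save("top","t13",(110,140,360,300),3)
E
```

```text
time: 18.48
tool_pos: [0.6526, -0.2613, 0.0843]
ee_rot: [-1.564, 0.007, 0.294]
wrist_force: [-0.6, 0.4, -0.8]
width: 0.038
```

View pics/w13.png

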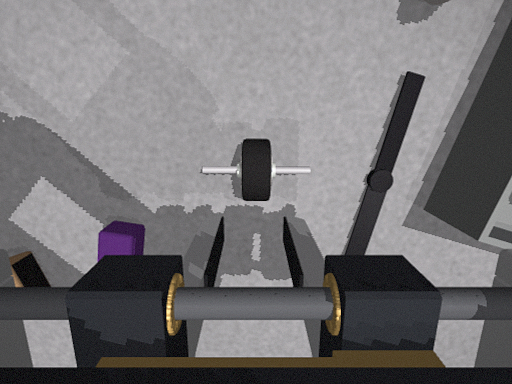

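View pics/t13.png

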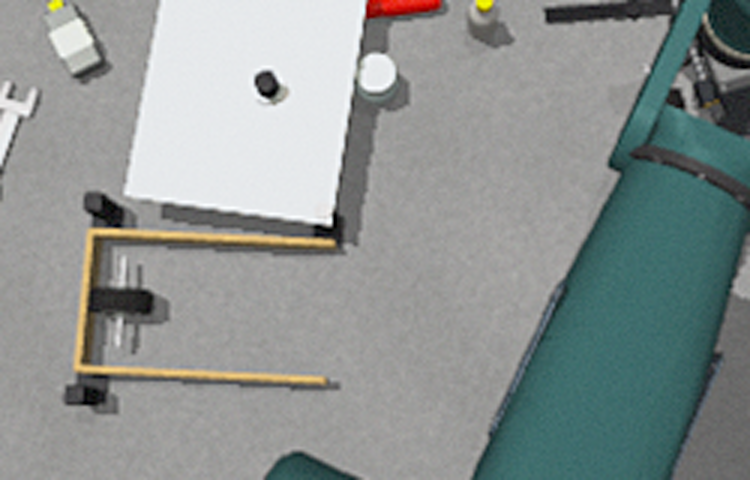

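Run:
```python
from h import *
axle(202,170,310,171,.025)
go(.65,-.25,.012,16.6)
```

```text
world [ 0.6492 -0.2374] bay [-0.4293 -0.2206] len 0.0892 yaw 16.4 rel tool x,z mm 1.5 25.4
t 18.58 pos [ 0.6551 -0.262   0.0899] yaw 16.9 w 0.0378 -> slide [-1.4 77.9 12.9] roll 0.3
```

```bash
python3 -m creep '[{"slide":[0,20,10],"roll":0.3,"grip":0.6},{"slide":[0,45,10],"roll":0.3,"grip":0.6},{"slide":[0,65,10],"roll":0.3,"grip":0.6},{"slide":[0,75,10],"roll":0.3,"grip":0.6},{"slide":[0,75,10],"roll":0.3,"grip":0.6},{"slide":[0,75,10],"roll":0.3,"grip":0.6},{"slide":[0,75,10],"roll":0.3,"grip":0.7},{"slide":[0,75,10],"roll":0.3,"grip":0.8},{"slide":[0,75,10],"roll":0.3,"grip":0.8},{"slide":[0,75,10],"roll":0.3,"grip":0.8},{"slide":[0,75,10],"roll":0.3,"grip":0.8}]';python3 - <<'E'
from h import *
save("wrist","w14"); go(.65,-.25,.012,40)
E
```

```text
time: 19.5
tool_pos: [0.6537, -0.2532, 0.0177]
ee_rot: [-1.573, -0.003, 0.289]
wrist_force: [-0.6, -1.2, 5.0]
width: 0.0218
t 19.55 pos [ 0.6537 -0.2532  0.0177] yaw 16.6 w 0.0217 -> slide [-2.6  5.7  4.2] roll -23.4
```

View pics/w14.png

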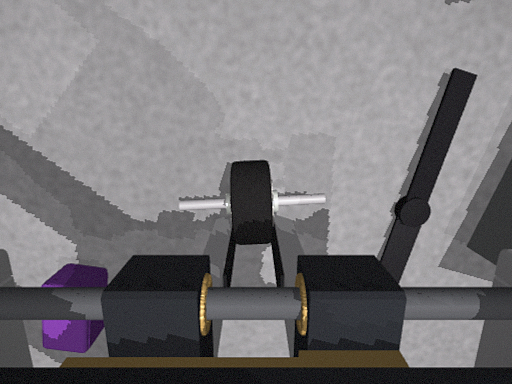

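```bash
python3 -m creep '[{"slide":[0,0,0],"roll":-6,"grip":0.85},{"slide":[0,0,0],"roll":-12,"grip":0.85},{"slide":[0,0,0],"roll":-18,"grip":0.85},{"slide":[0,0,0],"roll":-23,"grip":0.85},{"slide":[0,0,0],"roll":-23,"grip":0.85},{"slide":[0,0,0],"roll":-23,"grip":0.85},{"slide":[0,0,0],"roll":-23,"grip":0.7},{"slide":[0,0,0],"roll":-23,"grip":0.66},{"slide":[0,0,0],"roll":-23,"grip":0.66}]';python3 - <<'E'
from h import *
save("wrist","w15"); go(.65,-.25,.012,39.6)
E
```

```text
time: 20.3
tool_pos: [0.6519, -0.2523, 0.0146]
ee_rot: [-1.569, 0.001, 0.691]
wrist_force: [-0.1, 0.1, 0.2]
width: 0.0318
t 20.35 pos [ 0.6519 -0.2523  0.0145] yaw 39.6 w 0.0317 -> slide [0.  2.5 3. ] roll -0.0
```

View pics/w15.png

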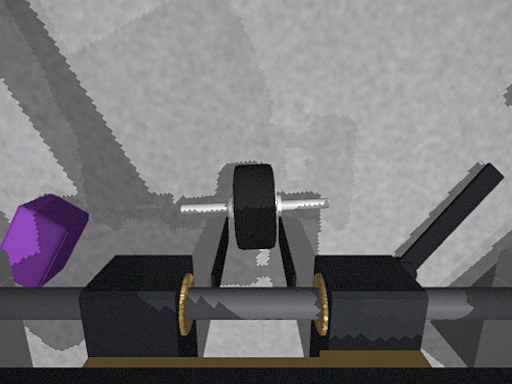

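```bash
python3 -m creep '[{"slide":[0,0,4],"roll":0,"grip":0.66},{"slide":[0,0,9],"roll":0,"grip":0.66},{"slide":[0,0,15],"roll":0,"grip":0.66},{"slide":[0,0,23],"roll":0,"grip":0.66},{"slide":[0,0,32],"roll":0,"grip":0.66},{"slide":[0,0,42],"roll":0,"grip":0.66},{"slide":[0,0,52],"roll":0,"grip":0.66},{"slide":[0,0,62],"roll":0,"grip":0.66},{"slide":[0,0,72],"roll":0,"grip":0.66},{"slide":[0,0,82],"roll":0,"grip":0.66},{"slide":[0,0,92],"roll":0,"grip":0.66},{"slide":[0,0,102],"roll":0,"grip":0.66},{"slide":[0,0,112],"roll":0,"grip":0.66},{"slide":[0,0,122],"roll":0,"grip":0.66},{"slide":[0,0,132],"roll":0,"grip":0.66},{"slide":[0,0,142],"roll":0,"grip":0.66},{"slide":[0,0,152],"roll":0,"grip":0.66},{"slide":[0,0,161],"roll":0,"grip":0.66},{"slide":[0,0,169],"roll":0,"grip":0.66},{"slide":[0,0,176],"roll":0,"grip":0.66}]';python3 - <<'E'
from h import *
save("wrist","w16"); go(.65,-.25,.012,39.6)
E
```

```text
time: 22.02
tool_pos: [0.5398, -0.1162, 0.0155]
ee_rot: [-1.571, 0.0, 0.691]
wrist_force: [-0.3, -0.2, 0.2]
width: 0.032
t 22.07 pos [ 0.5391 -0.1153  0.0154] yaw 39.6 w 0.0317 -> slide [  -0.5    3.2 -174.5] roll 0.0
```

View pics/w16.png

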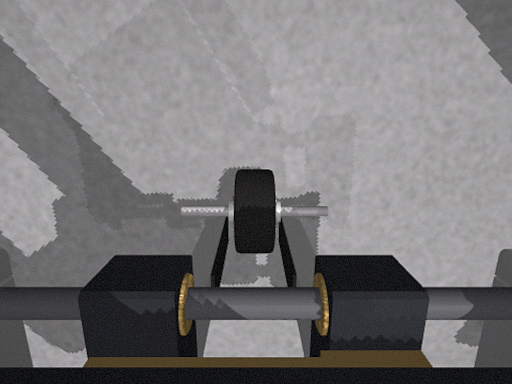

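Run:
```python
from h import *
axle(181,211,328,211,.025)
```

```text
world [ 0.5294 -0.1032] bay [-0.303  -0.0926] len 0.0874 yaw 39.6 rel tool x,z mm 0.2 15.5
```

```bash
python3 -m creep '[{"slide":[0,0,5],"roll":0,"grip":0.66},{"slide":[0,0,12],"roll":0,"grip":0.66},{"slide":[0,0,20],"roll":0,"grip":0.66},{"slide":[0,0,29],"roll":0,"grip":0.66},{"slide":[0,0,38],"roll":0,"grip":0.66},{"slide":[0,0,47],"roll":0,"grip":0.66},{"slide":[0,0,56],"roll":0,"grip":0.66},{"slide":[0,0,65],"roll":0,"grip":0.66},{"slide":[0,0,74],"roll":0,"grip":0.66},{"slide":[0,0,83],"roll":0,"grip":0.66},{"slide":[0,0,92],"roll":0,"grip":0.66},{"slide":[0,0,101],"roll":0,"grip":0.66},{"slide":[0,0,109],"roll":0,"grip":0.66},{"slide":[0,0,116],"roll":0,"grip":0.66},{"slide":[0,0,122],"roll":0,"grip":0.66},{"slide":[0,0,127],"roll":0,"grip":0.66},{"slide":[0,0,131],"roll":0,"grip":0.66},{"slide":[0,0,134],"roll":0,"grip":0.66},{"slide":[0,0,136],"roll":0,"grip":0.66},{"slide":[0,0,138],"roll":0,"grip":0.66}]';python3 - <<'E'
from h import *
save("wrist","w17"); go(.65,-.25,.012,39.6)
E
```

```text
time: 23.73
tool_pos: [0.4525, -0.0105, 0.0155]
ee_rot: [-1.571, -0.0, 0.691]
wrist_force: [-0.6, 0.8, -0.2]
width: 0.032
t 23.78 pos [ 0.4522 -0.0103  0.0155] yaw 39.6 w 0.0319 -> slide [  -0.4    3.4 -310.8] roll -0.0
```

View pics/w17.png

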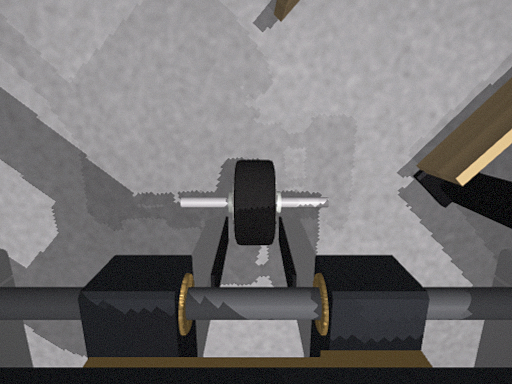

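```bash
python3 -m creep '[{"slide":[0,0,0],"roll":0,"grip":0.75},{"slide":[0,0,0],"roll":0,"grip":0.85},{"slide":[0,0,0],"roll":0,"grip":0.85},{"slide":[0,0,0],"roll":0,"grip":0.85},{"slide":[0,0,0],"roll":6,"grip":0.85},{"slide":[-2,0,0],"roll":12,"grip":0.85},{"slide":[-3,0,0],"roll":18,"grip":0.85},{"slide":[-4,0,0],"roll":24,"grip":0.85},{"slide":[-5,0,0],"roll":30,"grip":0.85},{"slide":[-6,0,0],"roll":36,"grip":0.85},{"slide":[-6,0,0],"roll":41,"grip":0.85},{"slide":[-6,0,0],"roll":41,"grip":0.85},{"slide":[-6,0,0],"roll":41,"grip":0.85},{"slide":[-6,0,0],"roll":41,"grip":0.7},{"slide":[-6,0,0],"roll":41,"grip":0.66},{"slide":[-6,0,0],"roll":41,"grip":0.66}]';python3 - <<'E'
from h import *
save("wrist","w18"); go(.65,-.25,.012,39.6); print(bay(robot.get_obs()["tool_pos"]))
E
```

```text
time: 25.12
tool_pos: [0.4479, -0.0144, 0.0155]
ee_rot: [-1.571, -0.0, -0.024]
wrist_force: [0.8, -0.2, -0.6]
width: 0.032
t 25.17 pos [ 0.4479 -0.0143  0.0154] yaw -1.4 w 0.0319 -> slide [ 207.7    3.4 -230.7] roll -41.0
[-0.2194 -0.0057]
```

View pics/w18.png

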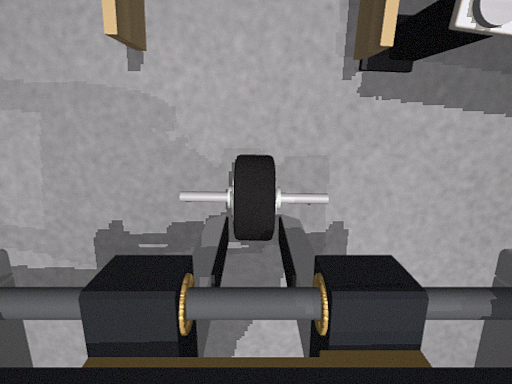

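```bash
python3 -m creep '[{"slide":[0,0,5],"roll":0,"grip":0.66},{"slide":[0,0,11],"roll":0,"grip":0.66},{"slide":[0,0,18],"roll":0,"grip":0.66},{"slide":[0,0,26],"roll":0,"grip":0.66},{"slide":[0,0,35],"roll":0,"grip":0.66},{"slide":[0,0,45],"roll":0,"grip":0.66},{"slide":[0,0,55],"roll":0,"grip":0.66},{"slide":[0,0,65],"roll":0,"grip":0.66},{"slide":[0,0,75],"roll":0,"grip":0.66},{"slide":[0,0,85],"roll":0,"grip":0.66},{"slide":[0,0,95],"roll":0,"grip":0.66},{"slide":[0,0,105],"roll":0,"grip":0.66},{"slide":[0,0,115],"roll":0,"grip":0.66},{"slide":[0,0,125],"roll":0,"grip":0.66},{"slide":[0,0,134],"roll":0,"grip":0.66},{"slide":[0,0,142],"roll":0,"grip":0.66},{"slide":[0,0,149],"roll":0,"grip":0.66},{"slide":[0,0,155],"roll":0,"grip":0.66},{"slide":[0,0,160],"roll":0,"grip":0.66},{"slide":[0,0,164],"roll":0,"grip":0.66}]';python3 - <<'E'
from h import *
save("wrist","w19");print(bay(robot.get_obs()["tool_pos"]))
E
```

```text
time: 26.83
tool_pos: [0.4519, 0.1501, 0.0154]
ee_rot: [-1.571, 0.0, -0.025]
wrist_force: [-0.4, 0.3, 0.2]
width: 0.0315
[-0.0546  0.0007]
```

View pics/w19.png

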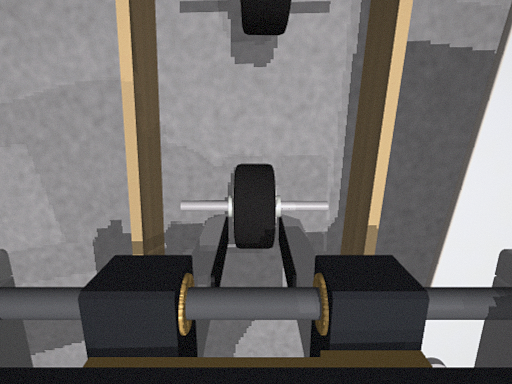

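```bash
python3 -m creep '[{"slide":[0,0,6],"roll":0,"grip":0.66},{"slide":[0,0,13],"roll":0,"grip":0.66},{"slide":[0,0,20],"roll":0,"grip":0.66},{"slide":[0,0,27],"roll":0,"grip":0.66},{"slide":[0,0,34],"roll":0,"grip":0.66},{"slide":[0,0,40],"roll":0,"grip":0.66},{"slide":[0,0,45],"roll":0,"grip":0.66},{"slide":[0,0,50],"roll":0,"grip":0.66},{"slide":[0,0,54],"roll":0,"grip":0.66},{"slide":[0,0,58],"roll":0,"grip":0.66},{"slide":[0,0,62],"roll":0,"grip":0.66},{"slide":[0,0,66],"roll":0,"grip":0.66},{"slide":[0,0,69],"roll":0,"grip":0.66},{"slide":[0,0,71],"roll":0,"grip":0.66},{"slide":[0,0,72],"roll":0,"grip":0.66},{"slide":[0,0,72],"roll":0,"grip":0.66}]';python3 - <<'E'
from h import *
save("wrist","w20");print(bay(robot.get_obs()["tool_pos"]))
E
```

```text
time: 28.22
tool_pos: [0.4537, 0.2217, 0.0154]
ee_rot: [-1.571, -0.0, -0.024]
wrist_force: [-0.1, 0.2, -0.3]
width: 0.0319
[0.0164 0.0034]
```

View pics/w20.png

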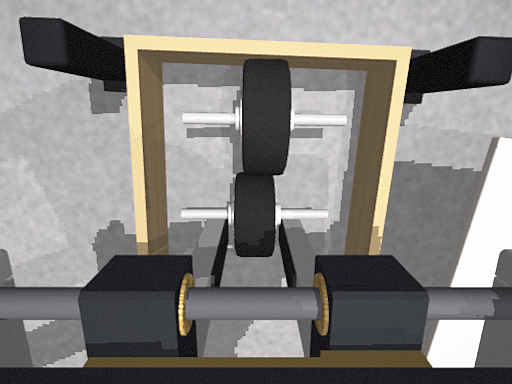

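```bash
python3 -m creep '[{"slide":[0,0,2],"roll":0,"grip":0.66},{"slide":[0,0,4],"roll":0,"grip":0.66},{"slide":[0,0,4],"roll":0,"grip":0.6},{"slide":[0,0,-8],"roll":0,"grip":0.6},{"slide":[0,0,-8],"roll":0,"grip":0.6},{"slide":[0,-35,-8],"roll":0,"grip":0.6},{"slide":[0,-70,-8],"roll":0,"grip":0.6},{"slide":[0,-105,-8],"roll":0,"grip":0.6},{"slide":[0,-140,-8],"roll":0,"grip":0.6}]';python3 - <<'E'
from h import *
go(.388,-.272,.155,-14.2)
E
```

```text
time: 29.02
tool_pos: [0.4532, 0.2136, 0.1569]
ee_rot: [-1.57, 0.0, -0.025]
wrist_force: [-0.1, 0.2, 0.5]
width: 0.0379
t 29.02 pos [0.4532 0.2136 0.1569] yaw -1.4 w 0.0379 -> slide [ -53.     1.5 -487.1] roll 12.8
```

```bash
python3 -m creep '[{"slide":[-53,0,-487],"roll":13,"grip":0.6},{"slide":[-53,0,-487],"roll":13,"grip":0.6},{"slide":[-53,0,-487],"roll":13,"grip":0.6},{"slide":[-53,0,-487],"roll":13,"grip":0.6},{"slide":[-53,0,-487],"roll":13,"grip":0.6},{"slide":[-53,0,-487],"roll":13,"grip":0.6},{"slide":[-53,0,-487],"roll":13,"grip":0.6},{"slide":[-53,0,-487],"roll":13,"grip":0.6},{"slide":[-53,0,-487],"roll":13,"grip":0.6},{"slide":[-53,0,-487],"roll":13,"grip":0.6},{"slide":[-53,0,-487],"roll":13,"grip":0.6},{"slide":[-53,0,-487],"roll":13,"grip":0.6},{"slide":[-53,0,-487],"roll":13,"grip":0.6},{"slide":[-53,20,-487],"roll":13,"grip":0.6},{"slide":[-53,50,-487],"roll":13,"grip":0.6},{"slide":[-53,70,-487],"roll":13,"grip":0.6},{"slide":[-53,80,-487],"roll":13,"grip":0.6},{"slide":[-53,80,-487],"roll":13,"grip":0.6},{"slide":[-53,80,-487],"roll":13,"grip":0.6}]';python3 - <<'E'
from h import *
go(.39,-.27,.155,-14.2)
save("wrist","w21")
save("top","t21",(110,140,360,300),3)
E
```

```text
time: 30.6
tool_pos: [0.3888, -0.2715, 0.0758]
ee_rot: [-1.57, -0.0, -0.251]
wrist_force: [0.1, -0.4, 0.0]
width: 0.0376
t 30.6 pos [ 0.3888 -0.2715  0.0758] yaw -14.4 w 0.0376 -> slide [  0.9 -79.2   1.8] roll -0.2
```

View pics/w21.png

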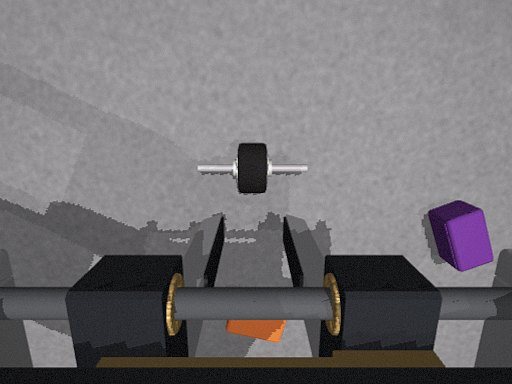

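View pics/t21.png

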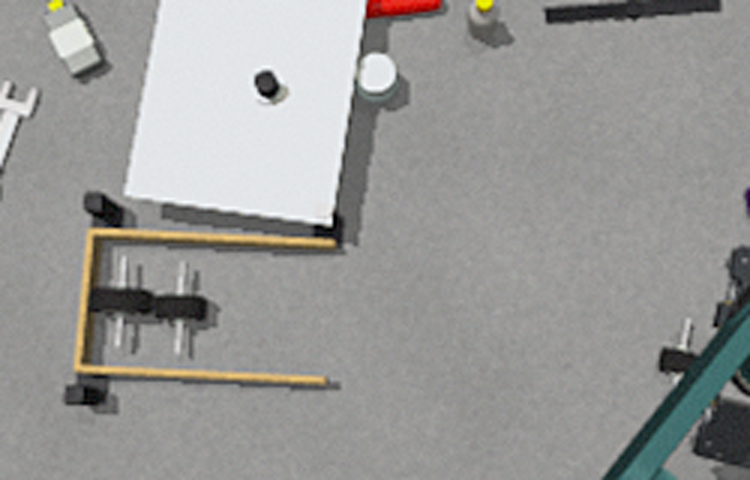

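Run:
```python
from h import *
axle(198,168,307,169,.02)
```

```text
world [ 0.3953 -0.2453] bay [-0.4532  0.0323] len 0.0871 yaw -14.9 rel tool x,z mm -1.2 27.8
```

```bash
python3 -m creep '[{"slide":[-1,20,11],"roll":0.3,"grip":0.6},{"slide":[-1,40,11],"roll":0.3,"grip":0.6},{"slide":[-1,58,11],"roll":0.3,"grip":0.6},{"slide":[-1,68,11],"roll":0.3,"grip":0.6},{"slide":[-1,68,11],"roll":0.3,"grip":0.6},{"slide":[-1,68,11],"roll":0.3,"grip":0.6},{"slide":[-1,68,11],"roll":0.3,"grip":0.6},{"slide":[-1,68,11],"roll":0.3,"grip":0.7},{"slide":[-1,68,11],"roll":0.3,"grip":0.8},{"slide":[-1,68,11],"roll":0.3,"grip":0.8},{"slide":[-1,68,11],"roll":0.3,"grip":0.8},{"slide":[-1,68,11],"roll":0.3,"grip":0.8}]';python3 - <<'E'
from h import *
save("wrist","w22"); print(bay(robot.get_obs()["tool_pos"]))
E
```

```text
time: 31.7
tool_pos: [0.3908, -0.2616, 0.0084]
ee_rot: [-1.572, -0.002, -0.257]
wrist_force: [-0.6, -0.3, 3.0]
width: 0.0216
[-0.4698  0.0358]
```

View pics/w22.png

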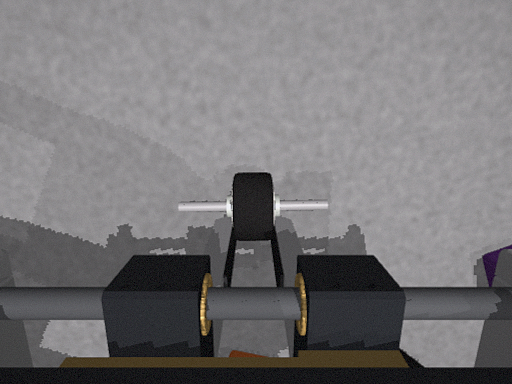

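```bash
python3 -m creep '[{"slide":[0,0,0],"roll":0,"grip":0.7},{"slide":[0,0,0],"roll":0,"grip":0.66},{"slide":[0,0,4],"roll":0,"grip":0.66},{"slide":[0,0,9],"roll":0,"grip":0.66},{"slide":[0,0,16],"roll":0,"grip":0.66},{"slide":[0,0,25],"roll":0,"grip":0.66},{"slide":[0,0,35],"roll":0,"grip":0.66},{"slide":[0,0,46],"roll":0,"grip":0.66},{"slide":[0,0,57],"roll":0,"grip":0.66},{"slide":[0,0,68],"roll":0,"grip":0.66},{"slide":[0,0,79],"roll":0,"grip":0.66},{"slide":[0,0,90],"roll":0,"grip":0.66},{"slide":[0,0,101],"roll":0,"grip":0.66},{"slide":[0,0,112],"roll":0,"grip":0.66},{"slide":[0,0,123],"roll":0,"grip":0.66},{"slide":[0,0,133],"roll":0,"grip":0.66},{"slide":[0,0,142],"roll":0,"grip":0.66},{"slide":[0,0,150],"roll":0,"grip":0.66},{"slide":[0,0,157],"roll":0,"grip":0.66},{"slide":[0,0,163],"roll":0,"grip":0.66}]';python3 - <<'E'
from h import *
save("wrist","w23"); print(bay(robot.get_obs()["tool_pos"]))
E
```

```text
time: 33.42
tool_pos: [0.4318, -0.1027, 0.0075]
ee_rot: [-1.571, -0.0, -0.257]
wrist_force: [-0.1, 0.2, 1.4]
width: 0.0317
[-0.3079  0.0047]
```

View pics/w23.png

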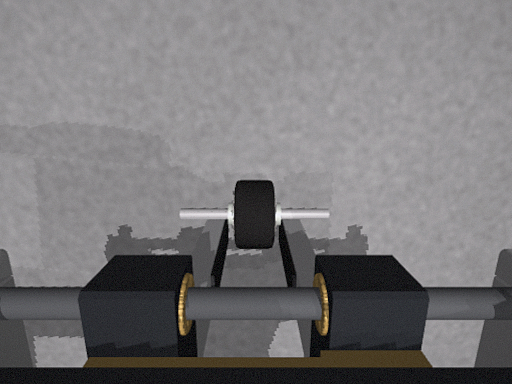

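```bash
python3 -m creep '[{"slide":[0,0,5],"roll":0,"grip":0.66},{"slide":[0,0,9],"roll":0,"grip":0.66},{"slide":[0,0,13],"roll":0,"grip":0.66},{"slide":[0,0,16],"roll":0,"grip":0.66},{"slide":[0,0,18],"roll":0,"grip":0.66},{"slide":[0,0,20],"roll":0,"grip":0.7},{"slide":[0,0,20],"roll":0,"grip":0.8},{"slide":[0,0,20],"roll":0,"grip":0.85},{"slide":[0,0,20],"roll":0,"grip":0.85},{"slide":[0,0,20],"roll":0,"grip":0.85},{"slide":[0,0,20],"roll":-5,"grip":0.85},{"slide":[0,0,20],"roll":-10,"grip":0.85},{"slide":[0,0,20],"roll":-11,"grip":0.85},{"slide":[0,0,20],"roll":-11,"grip":0.85},{"slide":[0,0,20],"roll":-11,"grip":0.7},{"slide":[0,0,20],"roll":-11,"grip":0.66},{"slide":[0,0,20],"roll":-11,"grip":0.66}]';python3 - <<'E'
from h import *
save("wrist","w24"); print(bay(robot.get_obs()["tool_pos"]))
E
```

```text
time: 34.88
tool_pos: [0.4367, -0.0841, 0.0075]
ee_rot: [-1.571, -0.0, -0.066]
wrist_force: [0.1, -0.5, 0.1]
width: 0.0318
[-0.2897  0.0011]
```

View pics/w24.png

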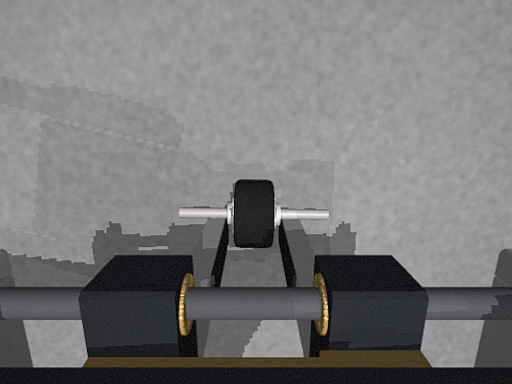

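```bash
python3 -m creep '[{"slide":[0,0,5],"roll":0,"grip":0.66},{"slide":[0,0,11],"roll":0,"grip":0.66},{"slide":[0,0,19],"roll":0,"grip":0.66},{"slide":[0,0,29],"roll":0,"grip":0.66},{"slide":[0,0,40],"roll":0,"grip":0.66},{"slide":[0,0,51],"roll":0,"grip":0.66},{"slide":[0,0,62],"roll":0,"grip":0.66},{"slide":[0,0,73],"roll":0,"grip":0.66},{"slide":[0,0,84],"roll":0,"grip":0.66},{"slide":[0,0,95],"roll":0,"grip":0.66},{"slide":[0,0,106],"roll":0,"grip":0.66},{"slide":[0,0,117],"roll":0,"grip":0.66},{"slide":[0,0,128],"roll":0,"grip":0.66},{"slide":[0,0,139],"roll":0,"grip":0.66},{"slide":[0,0,149],"roll":0,"grip":0.66},{"slide":[0,0,158],"roll":0,"grip":0.66},{"slide":[0,0,166],"roll":0,"grip":0.66},{"slide":[0,0,173],"roll":0,"grip":0.66},{"slide":[0,0,179],"roll":0,"grip":0.66},{"slide":[0,0,184],"roll":0,"grip":0.66}]';python3 - <<'E'
from h import *
save("wrist","w25"); print(bay(robot.get_obs()["tool_pos"]))
E
```

```text
time: 36.6
tool_pos: [0.4487, 0.1001, 0.0074]
ee_rot: [-1.571, 0.0, -0.065]
wrist_force: [0.0, 0.9, 0.7]
width: 0.0317
[-0.1045  0.0007]
```

View pics/w25.png

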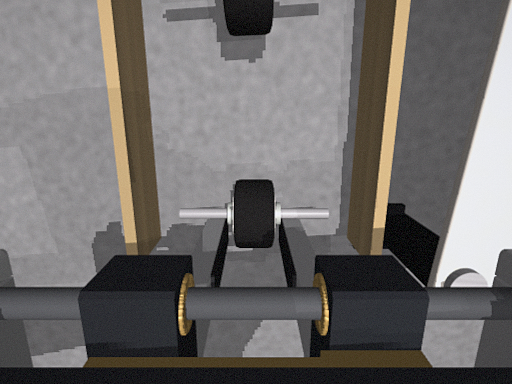

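```bash
python3 -m creep '[{"slide":[0,0,6],"roll":0,"grip":0.66},{"slide":[0,0,13],"roll":0,"grip":0.66},{"slide":[0,0,20],"roll":0,"grip":0.66},{"slide":[0,0,27],"roll":0,"grip":0.66},{"slide":[0,0,34],"roll":0,"grip":0.66},{"slide":[0,0,41],"roll":0,"grip":0.66},{"slide":[0,0,47],"roll":0,"grip":0.66},{"slide":[0,0,53],"roll":0,"grip":0.66},{"slide":[0,0,58],"roll":0,"grip":0.66},{"slide":[0,0,62],"roll":0,"grip":0.66},{"slide":[0,0,66],"roll":0,"grip":0.66},{"slide":[0,0,70],"roll":0,"grip":0.66},{"slide":[0,0,73],"roll":0,"grip":0.66},{"slide":[0,0,76],"roll":0,"grip":0.66},{"slide":[0,0,78],"roll":0,"grip":0.66},{"slide":[0,0,79],"roll":0,"grip":0.66},{"slide":[0,0,79],"roll":0,"grip":0.66}]';python3 - <<'E'
from h import *
save("wrist","w26"); print(bay(robot.get_obs()["tool_pos"]))
E
```

```text
time: 38.07
tool_pos: [0.4537, 0.1782, 0.0074]
ee_rot: [-1.572, 0.0, -0.065]
wrist_force: [-0.8, -0.6, 0.3]
width: 0.0318
[-0.0269  0.0006]
```

View pics/w26.png

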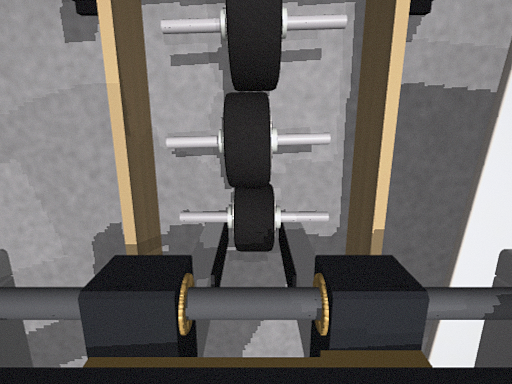

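```bash
python3 -m creep '[{"slide":[0,0,2],"roll":0,"grip":0.66},{"slide":[0,0,4],"roll":0,"grip":0.66},{"slide":[0,0,6],"roll":0,"grip":0.66},{"slide":[0,0,6],"roll":0,"grip":0.66}]';python3 - <<'E'
from h import *
save("wrist","w27"); print(bay(robot.get_obs()["tool_pos"]))
E
```

```text
time: 38.45
tool_pos: [0.4537, 0.179, 0.0074]
ee_rot: [-1.583, 0.001, -0.064]
wrist_force: [-2.4, -13.9, 4.6]
width: 0.0317
[-0.0261  0.0007]
```

View pics/w27.png

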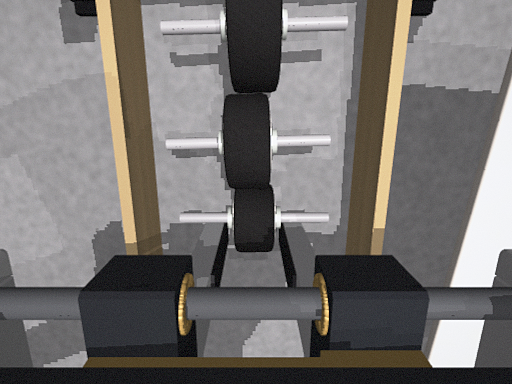

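```bash
python3 -m creep '[{"slide":[0,0,0],"roll":0,"grip":0.6},{"slide":[0,0,-8],"roll":0,"grip":0.6},{"slide":[0,0,-8],"roll":0,"grip":0.6},{"slide":[0,-35,-8],"roll":0,"grip":0.6},{"slide":[0,-70,-8],"roll":0,"grip":0.6},{"slide":[0,-105,-8],"roll":0,"grip":0.5},{"slide":[0,-140,-8],"roll":0,"grip":0.4}]';python3 - <<'E'
from h import *
go(.477,-.440,.155,37.5)
E
```

```text
time: 39.08
tool_pos: [0.4532, 0.1771, 0.1489]
ee_rot: [-1.569, 0.0, -0.065]
wrist_force: [1.0, 0.4, 0.1]
width: 0.0476
t 39.08 pos [0.4532 0.1771 0.1489] yaw -3.7 w 0.0476 -> slide [  63.5   -7.  -614.3] roll -41.2
```

```bash
python3 -m creep '[{"slide":[63,-7,-614],"roll":-41,"grip":0.4},{"slide":[63,-7,-614],"roll":-41,"grip":0.4},{"slide":[63,-7,-614],"roll":-41,"grip":0.4},{"slide":[63,-7,-614],"roll":-41,"grip":0.4},{"slide":[63,-7,-614],"roll":-41,"grip":0.4},{"slide":[63,-7,-614],"roll":-41,"grip":0.4},{"slide":[63,-7,-614],"roll":-41,"grip":0.4},{"slide":[63,-7,-614],"roll":-41,"grip":0.4},{"slide":[63,-7,-614],"roll":-41,"grip":0.4},{"slide":[63,-7,-614],"roll":-41,"grip":0.4},{"slide":[63,-7,-614],"roll":-41,"grip":0.4},{"slide":[63,-7,-614],"roll":-41,"grip":0.4},{"slide":[63,-7,-614],"roll":-41,"grip":0.4},{"slide":[63,-7,-614],"roll":-41,"grip":0.4},{"slide":[63,-7,-614],"roll":-41,"grip":0.4},{"slide":[63,-7,-614],"roll":-41,"grip":0.4},{"slide":[63,-7,-614],"roll":-41,"grip":0.4},{"slide":[63,-7,-614],"roll":-41,"grip":0.4}]';python3 - <<'E'
from h import *
go(.477,-.44,.155,37.5)
save("wrist","w28")
save("top","t28",(110,140,360,300),3)
E
```

```text
time: 40.58
tool_pos: [0.4768, -0.4411, 0.1534]
ee_rot: [-1.569, -0.001, 0.649]
wrist_force: [0.5, -0.1, -0.0]
width: 0.0568
t 40.58 pos [ 0.4768 -0.4411  0.1534] yaw 37.2 w 0.0568 -> slide [ 0.9 -1.6  0.8] roll -0.3
```

View pics/w28.png

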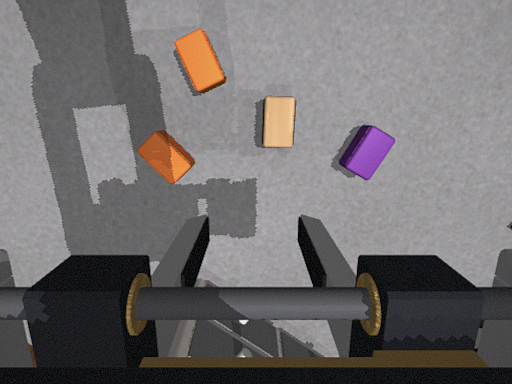

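View pics/t28.png

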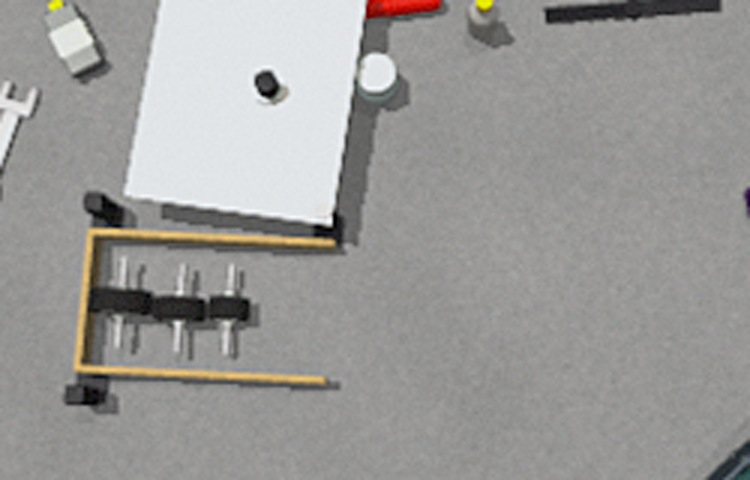

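Run:
```python
from h import *
im=cv2.imread("pics/w28.png"); cv2.imwrite("pics/w28c.png",cv2.resize(im[80:165,235:325],None,fx=7,fy=7,interpolation=cv2.INTER_CUBIC))
h=cv2.cvtColor(im,cv2.COLOR_BGR2HSV); 
m=cv2.inRange(h,(8,40,150),(25,170,255)); m[:, :240]=0; m[:,320:]=0; m[:80]=0; m[170:]=0
c=max(cv2.findContours(m,0,2)[0],key=cv2.contourArea); r=cv2.minAreaRect(c); b=cv2.boxPoints(r); print(r)
P=np.array([ray("wrist",*p,.03)[:2] for p in b]); 
for i in range(4): d=P[(i+1)%4]-P[i]; print(np.linalg.norm(d).round(4),np.degrees(np.arctan2(d[1],d[0])).round(1))
print(P.mean(0)); o=robot.get_obs(); print(o["tool_pos"])
m=P.mean(0); go(m[0],m[1],.006,37.5)
```

```text
((278.9310607910156, 121.44910430908203), (29.395265579223633, 50.371498107910156), 2.726310968399048)
0.0485 125.1
0.0285 34.7
0.0485 -53.6
0.0296 -145.4
[ 0.45887813 -0.37407819]
[ 0.47719934 -0.43919923  0.15429497]
t 40.68 pos [ 0.4772 -0.4392  0.1543] yaw 37.3 w 0.0563 -> slide [ 24.7 148.4  62.8] roll -0.2
```

View pics/w28c.png

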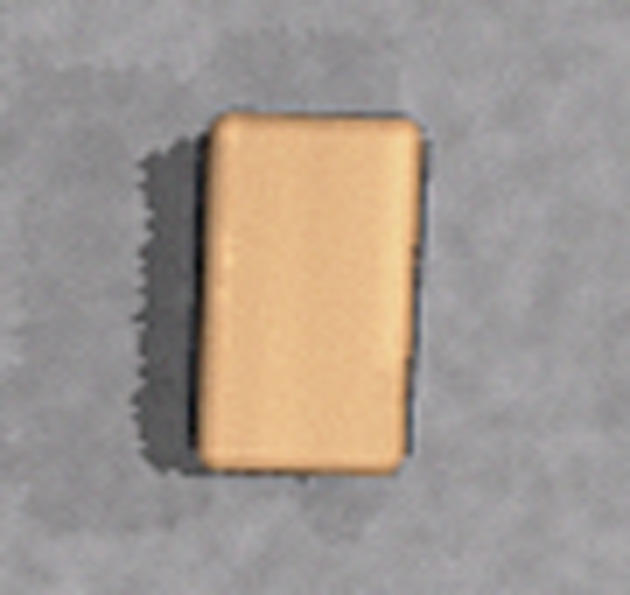

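```bash
python3 -m creep '[{"slide":[24.5,0,63],"roll":2,"grip":0.4},{"slide":[24.5,20,63],"roll":2,"grip":0.4},{"slide":[24.5,50,63],"roll":2,"grip":0.4},{"slide":[24.5,85,63],"roll":2,"grip":0.4},{"slide":[24.5,115,63],"roll":2,"grip":0.4},{"slide":[24.5,135,63],"roll":2,"grip":0.4},{"slide":[24.5,147,63],"roll":2,"grip":0.4},{"slide":[24.5,147,63],"roll":2,"grip":0.4},{"slide":[24.5,147,63],"roll":2,"grip":0.4}]';python3 - <<'E'
from h import *
go(.459,-.374,.006,35.2)
save("wrist","w29")
E
```

```text
time: 41.43
tool_pos: [0.4586, -0.3746, 0.0081]
ee_rot: [-1.571, -0.0, 0.617]
wrist_force: [0.2, 0.5, -0.0]
width: 0.0566
t 41.43 pos [ 0.4586 -0.3746  0.0081] yaw 35.4 w 0.0566 -> slide [0.7 2.1 0.2] roll 0.2
```

View pics/w29.png

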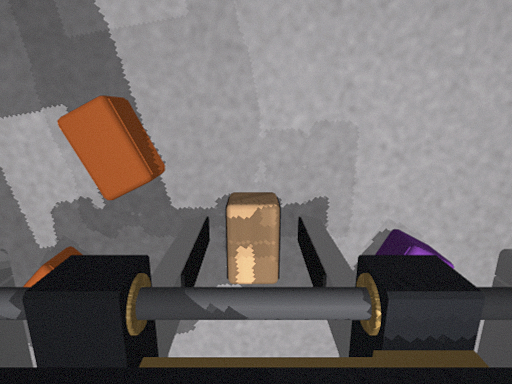

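```bash
python3 -m creep '[{"slide":[0,1,0],"roll":0,"grip":0.6},{"slide":[0,1,0],"roll":0,"grip":0.8},{"slide":[0,1,0],"roll":0,"grip":0.9},{"slide":[0,1,0],"roll":0,"grip":0.9},{"slide":[0,1,0],"roll":0,"grip":0.9},{"slide":[0,1,0],"roll":0,"grip":0.9},{"slide":[0,-10,0],"roll":0,"grip":0.9},{"slide":[0,-20,0],"roll":0,"grip":0.9},{"slide":[0,-20,0],"roll":0,"grip":0.9}]';python3 - <<'E'
from h import *
p=O-.22*bx; go(*p,.028,-3.6)
E
```

```text
time: 42.23
tool_pos: [0.4593, -0.3768, 0.0305]
ee_rot: [-1.576, -0.001, 0.616]
wrist_force: [-0.6, -1.2, 0.2]
width: 0.0299
t 42.23 pos [ 0.4593 -0.3768  0.0305] yaw 35.3 w 0.0299 -> slide [195.2   1.2 305.6] roll 38.9
```

```bash
python3 -m creep '[{"slide":[6,0,9],"roll":1,"grip":0.9},{"slide":[17,0,26],"roll":3,"grip":0.9},{"slide":[29,0,45],"roll":6,"grip":0.9},{"slide":[42,0,65],"roll":8,"grip":0.9},{"slide":[55,0,86],"roll":11,"grip":0.9},{"slide":[68,0,107],"roll":14,"grip":0.9},{"slide":[81,0,127],"roll":16,"grip":0.9},{"slide":[94,0,147],"roll":19,"grip":0.9},{"slide":[107,0,168],"roll":21,"grip":0.9},{"slide":[120,0,188],"roll":24,"grip":0.9},{"slide":[133,0,208],"roll":27,"grip":0.9},{"slide":[146,0,229],"roll":29,"grip":0.9},{"slide":[159,0,249],"roll":32,"grip":0.9},{"slide":[172,0,269],"roll":34,"grip":0.9},{"slide":[182,0,285],"roll":36,"grip":0.9},{"slide":[189,0,297],"roll":38,"grip":0.9},{"slide":[194,0,304],"roll":39,"grip":0.9},{"slide":[195,0,306],"roll":39,"grip":0.9}]';python3 - <<'E'
from h import *
save("wrist","w30")
p=O-.08*bx; go(*p,.01,-3.6)
E
```

```text
time: 43.73
tool_pos: [0.4405, -0.0117, 0.0279]
ee_rot: [-1.571, -0.001, -0.063]
wrist_force: [-0.1, 0.6, -0.4]
width: 0.0296
t 43.78 pos [ 0.4405 -0.0122  0.0278] yaw -3.6 w 0.0297 -> slide [  1.9  17.8 137.7] roll 0.0
```

View pics/w30.png

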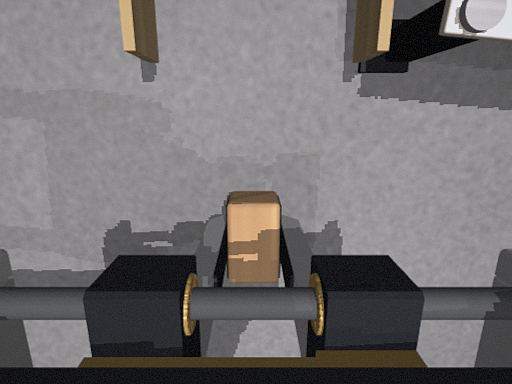

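```bash
python3 -m creep '[{"slide":[2,0,8],"roll":0,"grip":0.9},{"slide":[2,0,20],"roll":0,"grip":0.9},{"slide":[2,0,35],"roll":0,"grip":0.9},{"slide":[2,0,50],"roll":0,"grip":0.9},{"slide":[2,0,65],"roll":0,"grip":0.9},{"slide":[2,0,80],"roll":0,"grip":0.9},{"slide":[2,0,95],"roll":0,"grip":0.9},{"slide":[2,0,110],"roll":0,"grip":0.9},{"slide":[2,0,122],"roll":0,"grip":0.9},{"slide":[2,0,131],"roll":0,"grip":0.9},{"slide":[2,0,137],"roll":0,"grip":0.9},{"slide":[2,0,138],"roll":0,"grip":0.9},{"slide":[2,4,138],"roll":0,"grip":0.9},{"slide":[2,10,138],"roll":0,"grip":0.9},{"slide":[2,15,138],"roll":0,"grip":0.9},{"slide":[2,18,138],"roll":0,"grip":0.9},{"slide":[2,19,138],"roll":0,"grip":0.9},{"slide":[2,20,138],"roll":0,"grip":0.9},{"slide":[2,20,138],"roll":0,"grip":0.9}]';python3 - <<'E'
from h import *
save("wrist","w31")
p=O-.08*bx; go(*p,.0075,-3.6)
E
```

```text
time: 45.37
tool_pos: [0.4514, 0.1244, 0.0074]
ee_rot: [-1.571, -0.0, -0.065]
wrist_force: [0.2, 0.6, -1.3]
width: 0.0299
t 45.42 pos [0.4516 0.1245 0.0075] yaw -3.7 w 0.0299 -> slide [-0.7  0.   0.6] roll -0.1
```

View pics/w31.png

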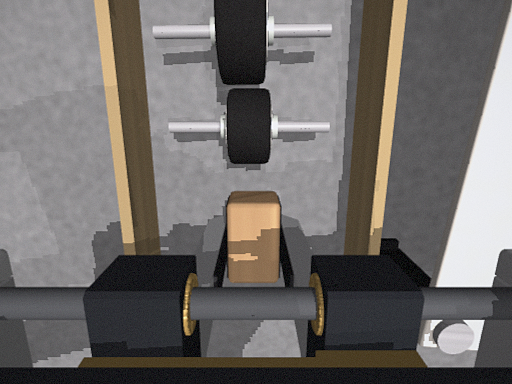

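```bash
python3 -m creep '[{"slide":[0,1,0],"roll":0,"grip":0.9},{"slide":[0,1,0],"roll":0,"grip":0.65},{"slide":[0,1,0],"roll":0,"grip":0.55},{"slide":[0,1,0],"roll":0,"grip":0.55},{"slide":[0,1,0],"roll":0,"grip":0.55},{"slide":[0,-15,0],"roll":0,"grip":0.55},{"slide":[0,-45,0],"roll":0,"grip":0.55},{"slide":[0,-85,0],"roll":0,"grip":0.5},{"slide":[0,-125,0],"roll":0,"grip":0.4},{"slide":[0,-155,0],"roll":0,"grip":0.4}]';python3 - <<'E'
from h import *
save("wrist","w32"); save("top","t32",(80,110,330,300),3)
go(.6505,.1439,.16,-66)
E
```

```text
time: 46.25
tool_pos: [0.4521, 0.1247, 0.1658]
ee_rot: [-1.57, -0.003, -0.065]
wrist_force: [0.9, -0.0, 0.3]
width: 0.0555
t 46.35 pos [0.4551 0.1252 0.1694] yaw -3.7 w 0.0559 -> slide [193.6  12.   31.3] roll 62.3
```

View pics/w32.png

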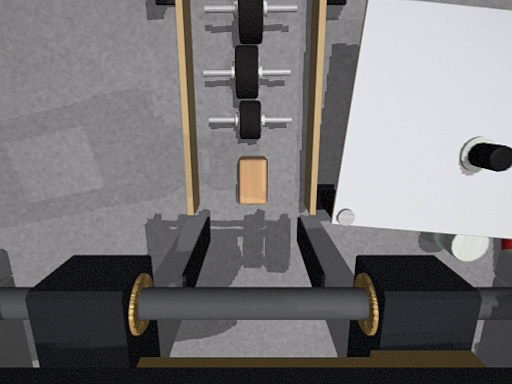

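View pics/t32.png

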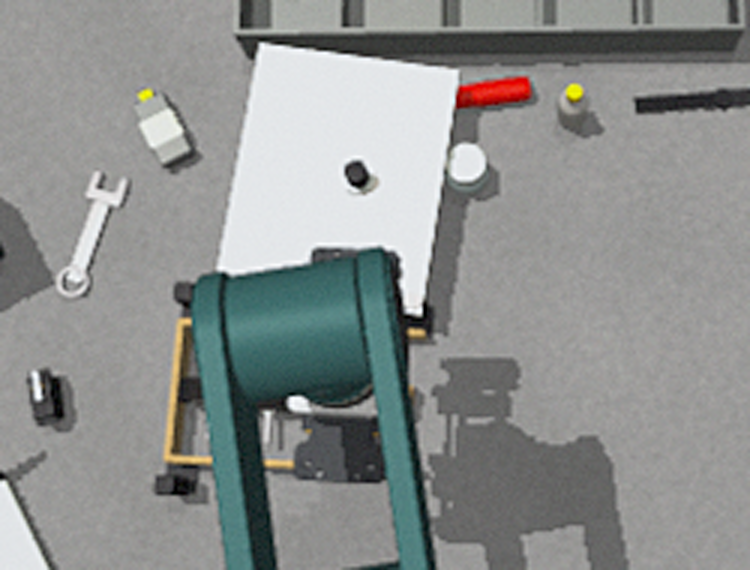

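```bash
python3 -m creep '[{"slide":[194,0,31],"roll":62,"grip":0.4},{"slide":[194,0,31],"roll":62,"grip":0.4},{"slide":[194,0,31],"roll":62,"grip":0.4},{"slide":[194,0,31],"roll":62,"grip":0.4},{"slide":[194,0,31],"roll":62,"grip":0.4},{"slide":[194,0,31],"roll":62,"grip":0.4},{"slide":[194,0,31],"roll":62,"grip":0.4},{"slide":[194,0,31],"roll":62,"grip":0.4},{"slide":[194,0,31],"roll":62,"grip":0.4},{"slide":[194,0,31],"roll":62,"grip":0.4},{"slide":[194,0,31],"roll":62,"grip":0.4},{"slide":[194,0,31],"roll":62,"grip":0.4},{"slide":[194,0,31],"roll":62,"grip":0.4}]';python3 - <<'E'
from h import *
go(.6505,.1439,.08,-66)
save("wrist","w33")
p=robot.get_obs()["tool_pos"]; print(proj("wrist",[.6505,.1439,.101]))
E
```

```text
time: 47.43
tool_pos: [0.6468, 0.1429, 0.162]
ee_rot: [-1.571, 0.0, -1.146]
wrist_force: [-0.4, 0.6, -0.1]
width: 0.0563
t 47.43 pos [0.6468 0.1429 0.162 ] yaw -65.6 w 0.0563 -> slide [ 0.7 82.   3.8] roll 0.4
[254.49279004 195.36029948]
```

View pics/w33.png

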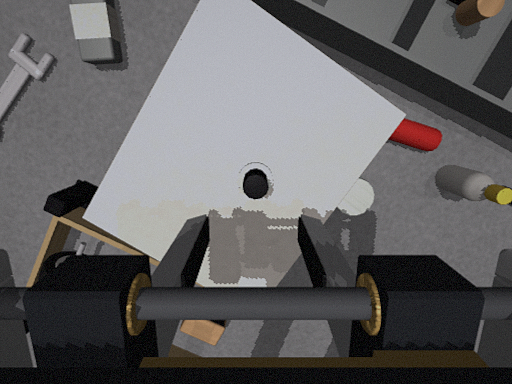

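Run:
```python
from h import *
im=cv2.imread("pics/w33.png"); cv2.imwrite("pics/w33c.png",cv2.resize(im[150:220,210:310],None,fx=7,fy=7,interpolation=cv2.INTER_CUBIC))
k=ray("wrist",255.5,186,.101); print(k); go(k[0],k[1],.08,-66)
```

```text
[0.65814586 0.14645789 0.101     ]
t 47.48 pos [0.6468 0.1429 0.1622] yaw -65.7 w 0.0561 -> slide [ 1.4 82.2 11.8] roll 0.3
```

View pics/w33c.png

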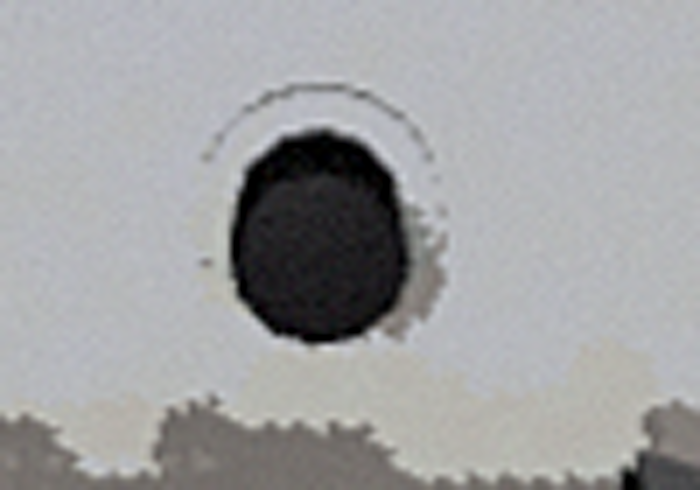

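```bash
python3 -m creep '[{"slide":[1.4,0,12],"roll":1,"grip":0.4},{"slide":[1.4,30,12],"roll":1,"grip":0.4},{"slide":[1.4,60,12],"roll":1,"grip":0.4},{"slide":[1.4,78,12],"roll":1,"grip":0.4},{"slide":[1.4,82,12],"roll":1,"grip":0.4},{"slide":[1.4,82,12],"roll":1,"grip":0.4},{"slide":[1.4,82,12],"roll":1,"grip":0.8},{"slide":[1.4,82,12],"roll":1,"grip":1},{"slide":[1.4,82,12],"roll":1,"grip":1},{"slide":[1.4,82,12],"roll":1,"grip":1},{"slide":[1.4,82,12],"roll":1,"grip":1}]'; python3 -c "
from h import *
go(.658,.146,.08,-66.7)"
```

```text
time: 48.4
tool_pos: [0.6591, 0.1467, 0.0818]
ee_rot: [-1.569, -0.001, -1.164]
wrist_force: [1.1, 1.0, 0.3]
width: 0.0266
t 48.4 pos [0.6591 0.1467 0.0818] yaw -66.7 w 0.0266 -> slide [ 0.2  1.8 -1.3] roll -0.0
```

```bash
python3 -m creep '[{"slide":[0,0,0],"roll":0,"grip":1},{"slide":[-13.6,0,-0.7],"roll":-6,"grip":1},{"slide":[-27.1,0,-2.8],"roll":-12,"grip":1},{"slide":[-40.3,0,-6.4],"roll":-18,"grip":1},{"slide":[-53,0,-11.3],"roll":-24,"grip":1},{"slide":[-65.2,0,-17.5],"roll":-30,"grip":1},{"slide":[-76.6,0,-24.9],"roll":-36,"grip":1},{"slide":[-87.3,0,-33.5],"roll":-42,"grip":1},{"slide":[-96.9,0,-43.1],"roll":-48,"grip":1},{"slide":[-105.5,0,-53.8],"roll":-54,"grip":1},{"slide":[-112.9,0,-65.2],"roll":-60,"grip":1},{"slide":[-119.1,0,-77.4],"roll":-66,"grip":1},{"slide":[-124,0,-90.1],"roll":-72,"grip":1},{"slide":[-127.6,0,-103.3],"roll":-78,"grip":1},{"slide":[-129.7,0,-116.8],"roll":-84,"grip":1},{"slide":[-130.4,0,-128],"roll":-89,"grip":1},{"slide":[-130.3,0,-137],"roll":-93,"grip":1},{"slide":[-130,0,-143],"roll":-96,"grip":1},{"slide":[-129,0,-148],"roll":-98,"grip":1},{"slide":[-129,0,-148],"roll":-98,"grip":1}]'
python3 - <<'E'
from h import *
go(.4753,.2086,.08,28.9)
save("scene","s34",(200,90,350,200),4.5)
E
```

```text
time: 50.07
tool_pos: [0.4756, 0.2085, 0.0814]
ee_rot: [-1.572, -0.013, 0.546]
wrist_force: [10.3, 5.9, -6.5]
width: 0.0211
t 50.07 pos [0.4756 0.2085 0.0814] yaw 31.3 w 0.0211 -> slide [-0.2  1.4  0.2] roll 2.4
```

View pics/s34.png

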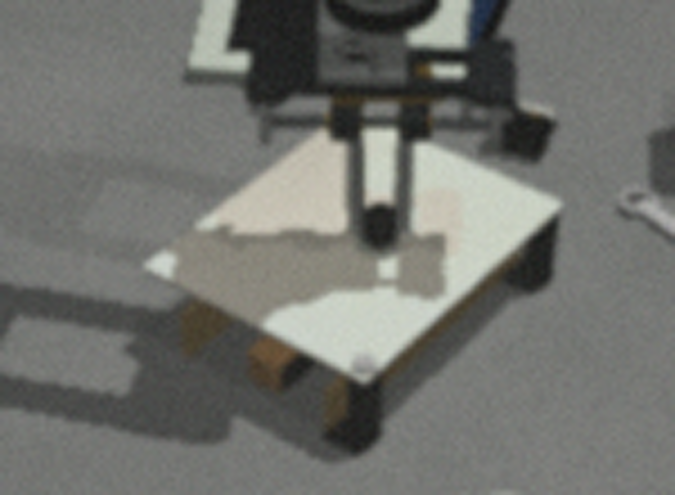

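```bash
python3 -m creep '[{"slide":[0,0,0],"roll":0,"grip":0.4},{"slide":[0,0,0],"roll":0,"grip":0.4},{"slide":[0,0,0],"roll":0,"grip":0.4},{"slide":[0,0,0],"roll":0,"grip":0.4},{"slide":[0,-30,0],"roll":0,"grip":0.4},{"slide":[0,-70,0],"roll":0,"grip":0.4},{"slide":[0,-110,0],"roll":0,"grip":0.4},{"slide":[0,-110,0],"roll":0,"grip":0.4}]'; python3 -c "
from h import *
go(.40,-.15,.2,0)"
```

```text
time: 50.78
tool_pos: [0.4754, 0.2079, 0.2001]
ee_rot: [-1.575, -0.015, 0.546]
wrist_force: [0.4, -0.1, 1.1]
width: 0.0565
t 50.78 pos [0.4754 0.2079 0.2001] yaw 31.3 w 0.0565 -> slide [-250.3   -2.8 -266.7] roll 31.3
```

```bash
python3 -m creep '[{"slide":[-250,0,-267],"roll":31,"grip":0.4},{"slide":[-250,0,-267],"roll":31,"grip":0.4},{"slide":[-250,0,-267],"roll":31,"grip":0.4},{"slide":[-250,0,-267],"roll":31,"grip":0.4},{"slide":[-250,0,-267],"roll":31,"grip":0.4},{"slide":[-250,0,-267],"roll":31,"grip":0.4},{"slide":[-250,0,-267],"roll":31,"grip":0.4},{"slide":[-250,0,-267],"roll":31,"grip":0.4},{"slide":[-250,0,-267],"roll":31,"grip":0.4},{"slide":[-250,0,-267],"roll":31,"grip":0.4},{"slide":[-250,0,-267],"roll":31,"grip":0.4},{"slide":[-250,0,-267],"roll":31,"grip":0.4}]'
python3 - <<'E'
from h import *
save("scene","s35",(200,80,380,230),4); save("top","t35",(80,110,330,300),3); save("wrist","w35")
E
```

```text
time: 51.78
tool_pos: [0.3965, -0.1508, 0.1904]
ee_rot: [-1.57, 0.0, 0.005]
wrist_force: [0.6, 0.0, -0.1]
width: 0.0565
```

View pics/s35.png

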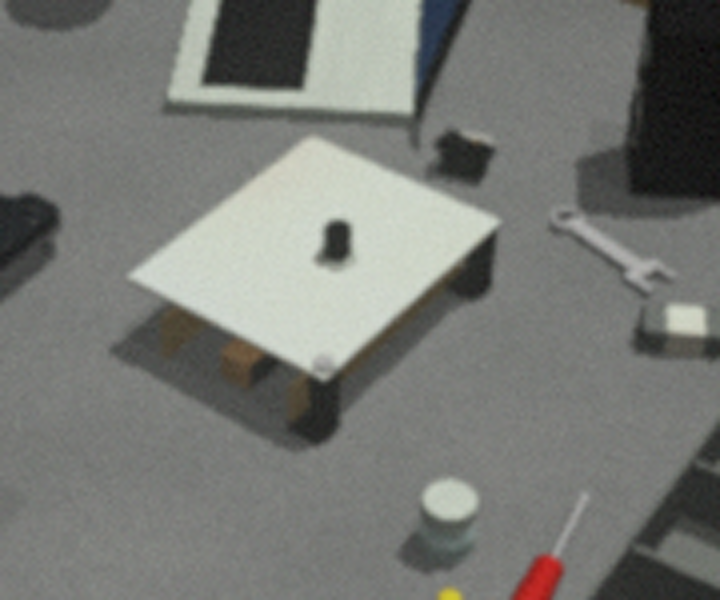

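View pics/t35.png

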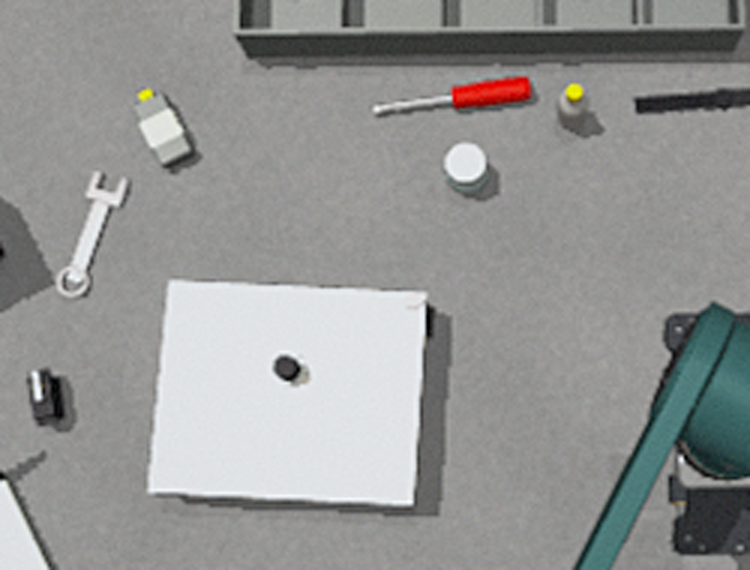

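View pics/w35.png

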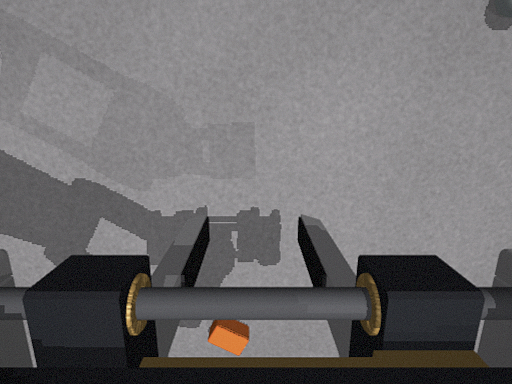

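Run:
```python
from h import *
cs=[ray("top",u/3+80-.3,v/3+110-.3,.071)[:2] for u,v in [(171,281),(427,292),(412,506),(149,492)]]
for a,b in [(1,0),(2,3),(2,1),(3,0)]:
    d=cs[b]-cs[a]; print(np.linalg.norm(d).round(4),np.degrees(np.arctan2(d[1],d[0])).round(1))
```

```text
0.2408 86.7
0.2402 86.1
0.1983 -3.9
0.1956 -3.8
```

The cover's yaw is 86.3° and the bay's is 86.4°, so it is shut. The chock is visible inside and the arm is clear, so I'm handing in.

Run:
```python
from bench import ticket, robot
print(robot.get_obs()["time"]); print(ticket.close_job())
```

```text
51.9333
the job is handed in; nothing more can be done
None
```

I put the wheels and chock away, shut the cover and handed the job in at 51.9 s of the 210 s allowed. No verdict was reported.

**What I did**
- I swung the cover aside by its knob, about 1.67 rad by my later estimate.
- I rolled the large, medium and small wheels in, in that order. I pushed each one on both bare ends of its axle, and turned it on the bench with a light grip where its heading needed changing.
- The wooden chock had been knocked about 3 cm, so I found it again before picking it up. I stood it behind the small wheel, at about x = -80 mm in the bay.
- I swung the cover back against its stop, where I felt about 12 N of resistance.

**Last checks**
- **Wheels:** in the last view before shutting the cover, all three stood upright in a line down the middle, touching each other. The row was pushed up tight with about 14 N. I did not look at the wheels again after the cover was shut, as it hides them.
- **Cover:** its measured yaw was 86.1–86.7°, against 86.4° for the bay, so it is shut to within about 0.01 rad.
- **Chock:** the scene camera still shows it under the shut cover.
- **Bystanders:** those in the last pictures look unmoved. I did not measure them.
- **Robot:** the arm is clear of everything.
- **Disagreement:** the scene camera's positions differed from the top camera's by about 6–8 mm in world y. I used values in between, and the wrist camera agreed with those.

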